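# Thread the buffing spindle through its two sliding bearings

## Robot

A 6-joint arm with a two-finger parallel gripper is mounted at the origin on a cart in front of the work surface, level with it; the furniture and walls round the work are solid. World frame = base frame: x ahead of the robot, y to its left, z up, the work surface at z = 0. Lengths are in m, angles in rad, forces in N, time in s.
With the tool pointing down it reaches from about 0.25 to 0.775 m from the base axis. Payload 8.9 kg.
Tool frame: the origin (TCP) lies where the fingers leave the gripper's body, on its centre line; the fingertips stand tip_reach ahead of it and the grasp point (between the pads) lies 54 mm ahead of it (tip_reach is the distance from the TCP to the fingertips, in m); z points along the fingers, y is the direction in which the jaws open and shut (so a half turn about z gives the same grasp; the last joint's range is limited). The gripper opens to 85 mm and grips with 20 to 120 N. Pads are 22 mm wide; open, the fingers measure 114 mm over their backs; the gripper's body (76 mm by 85 mm) begins 54 mm behind the grasp point. The pads swing forward as they close: fully open they stand 13 mm farther back than shut.
Start: joints at [1.206, 0.291, -0.153, 1.127, 0, 1.431], TCP at [0.118, 0.512, 0.304] pointing down, gripper open.
Joint ranges: [-2.52, 2.52], [-0.91, 1.74], [-1.3, 1.37], [-1.96, 2.02], [-1.52, 1.47], [-3.14, 3.14]. Speed limits (rad/s): [2.22, 2.22, 2.79, 3.14, 3.14, 3.14].

## Interface

Orientations are given as a unit quaternion [w, x, y, z].
In Python, from rig import read_state, camera, calibration, sign_off, tip_reach gives the robot as it stands.
- The arm moves only by the tool arm_command, never from a script. Its argument "plan" is a list that holds one entry, the list of rows, each a list of 7 numbers: the turn, a rotation vector about the tool's x, y, z in units of 6 degrees (1.0 is 6 degrees), then the shift along the tool's x, y, z in units of 40 mm (1.0 is 40 mm), then the finger opening in mm, from 0 to 85.4. In form: [[[wx, wy, wz, tx, ty, tz, fingers], ...]]. A call has 1 to 10 rows; each row is the pose to reach, as a shift and turn from the pose measured when the call began, along the tool's axes at that moment; what a row does not reach only later rows make up. A row lasts 1/12 s, in which the tool goes at most 41.7 mm and 7.16 degrees, less where a joint would pass 70% of its speed; a pose out of reach is approached as far as the arm can. A call with a gripper value outside its range is refused whole. The fingers move at their own pace and stop on an object; the grip force is fixed at half the most. Time passes only in rows, so rows that repeat a pose let the fingers close. It gives the time, the measured TCP pose, the force and the opening at its end, in the units of the state.
- read_state(): the state, without advancing time (a new reading comes with each control period).
- camera(name): name is "scene" or "top"; returns (picture, depth): 384x512x3 uint8, blue, green, red; 384x512 float32, m along the optical axis (not along the pixel's ray), 0 where there is no reading.
- calibration(name): a dict with "fx", "fy", "cx", "cy" (pixels), "rvec" (rotation vector, rad) and "tvec" (3), from world to camera coordinates, as OpenCV has them. Camera axes: x right, y down, z forward; pixel columns grow to the right and rows downward; lengths in m; the calibration is good to about 2 mm. A picture is of the moment at which its call begins. calibration takes no time and is no camera call.
- sign_off(): hands the job in, once; it reports no verdict.
The state is a dict: "t": time; "qpos": joint angles; "dq": joint speeds; "tau": joint torques, N m; "tcp_pos": TCP position; "eef_rot": TCP orientation; "contact_force": force on the tool from outside, world axes, zero at the start; "ft_torque": the same for the moment, N m; "width": finger opening in m.
Only numpy, scipy, OpenCV 4.12 (cv2) and the standard library are available. Lean on these libraries where they do the work, as an engineer would, in place of code of your own. Each camera call takes 0.05 s, during which the arm holds its last target.

## Task

Take the steel buffing spindle off its wooden rest and thread it, nose first, through both brass bearing plates of the grey stand, entering from the open side nearer the rest, until its brass collar sits against the first plate; then let go. The plates have been left a little off centre and out of line with each other, so feel for each hole and work gently, never forcing the spindle, and do not disturb the other things on the bench.

Things in the scene. Friction and masses are not known exactly. Their poses are not given: they have to be found in the camera images.
- spindle: Loose spindle, about 0.1 kg (balance point 20 mm noseward of the collar): steel rod 12 mm thick, 120 mm long; then a brass collar 24 mm in diameter, 8 mm thick; then a ribbed round black grip 16 mm in diameter, 36 mm long (hold it here). Origin on the axis at the collar's rod-side face; +x along the rod to the nose (collar x = -8..0, grip x = -44..-8 mm). Starts level in the rest.
- nose (a point): Tip of the spindle's rod, on its axis, 120 mm from the collar's face. The last 4 mm of the rod taper to 9 mm in diameter. When the spindle is held by its grip the nose may droop by a few mm.
- rest: Wooden rest, fixed: foot 110 x 50 mm, two notched uprights 44 mm high at x = 10 and 95 mm of its frame, 8 mm thick, notches 14 mm wide and open upward. They carry the rod along the rest's x, axis 40 mm above the bench; collar and grip overhang the rear end. Origin on the bench below the collar's face.
- stand: Grey stand, fixed: foot 110 x 100 x 10 mm, two upright frames 96 mm wide (y), 102 mm high, each holding a brass bearing plate 56 mm wide (y), 32 mm high, 16 mm thick: front plate x = -45..-29, rear plate x = +29..+45 mm. Each has one 14 mm through hole, hardly bevelled, at its middle, 77 mm above the bench. The spindle goes in along +x. Origin on the bench, below the stand's middle.
- entry (a point): Point on the stand's centre line in the front plate's outer face, 77 mm above the bench; axes as the stand's. Each plate can slide along the stand's y, 11 mm either way, against about 1.5 N of friction; at the start each stands, independently, up to 9 mm either side of the centre line. Where is not reported.
- bur_dome: Loose bystander: bur box with a clear dome, 54 mm in diameter, 70 mm high, origin under its centre.
- tin: Loose bystander: flat round brass tin, 62 mm in diameter, 23 mm high, origin under its centre.
- watch: Loose bystander: wrist watch, 50 x 34 x 10 mm, origin under its centre.
- calipers: Loose bystander: digital caliper, 68 x 210 x 19 mm, origin under its centre.

How it is judged:
By the outcome, as a careful person would: the job done as asked, in the order asked, and still so for the second after the job is handed in, with the robot touching nothing.
It also fails if it takes over 67 s, if anything falls off the work surface, if the arm or the gripper's body presses on something with over 40 N, if the wrist force passes 120 N, or if a joint passes its speed limit or range.

## Working session

There is one attempt and no reset: what is moved stays moved. The work goes in short steps, Python scripts to look and compute and a tool call to move; the robot and the scene stay as the last step left them, time stands still between calls to the robot, and variables do not carry over. Pictures are saved under pics/ and viewed, and the job is handed in when it is done.

Besides the shell and the picture viewer there is one more tool, called after ">>>" as a command line: name --argument value ..., lists and objects as JSON in quotes. arm_command: Moves the arm, as the interface text tells. Its arguments: {"type":"object","properties":{"plan":{"type":"array"}},"required":["plan"]}

```bash
ls; mkdir -p pics; python3 - <<'E'
from rig import *
import cv2
print(read_state(), tip_reach if not callable(tip_reach) else tip_reach())
for n in("scene","top"):
    im,d=camera(n); import numpy as np
    cv2.imwrite(f"pics/{n}0.png",im); np.save(f"pics/{n}0.npy",d); print(n,calibration(n))
E
```

```text
pics
{'t': 0.0, 'qpos': array([ 1.20566983e+00,  2.91272864e-01, -1.54109399e-01,  1.12670281e+00,
       -1.96881429e-05,  1.43152334e+00]), 'dq': array([-1.97036822e-04, -8.91768067e-04, -8.82757566e-04, -6.12023028e-04,
       -1.76895621e-03,  2.83620725e-05]), 'tau': array([-1.46417693e-03, -5.37140608e+01,  3.31370509e+01,  1.60814705e-02,
       -4.85378496e-04,  4.34079311e-06]), 'tcp_pos': array([0.11743286, 0.51135037, 0.30334242]), 'eef_rot': array([-1.51260590e-04,  1.12686865e-01,  9.93630341e-01, -6.26444541e-04]), 'contact_force': array([-0.31780188, -0.65542191,  0.55880684]), 'ft_torque': array([-0.01124368,  0.02544995,  0.03306998]), 'width': 0.0851383171153405} 0.0726
scene {'fx': 449.954381785825, 'fy': 449.954381785825, 'cx': 258.9545250135488, 'cy': 188.52629500616035, 'rvec': array([ 2.26610878, -0.49942938,  0.23669835]), 'tvec': array([-0.62758137,  0.17500259,  1.00577417])}
top {'fx': 368.23161047228325, 'fy': 368.23161047228325, 'cx': 255.27114605777584, 'cy': 189.6493809999952, 'rvec': array([ 2.11010861, -2.16240782,  0.16973935]), 'tvec': array([-0.0868203 ,  0.66134473,  1.11178283])}
```

View pics/scene0.png

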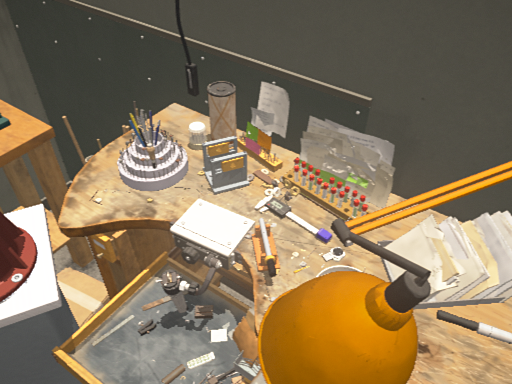

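View pics/top0.png

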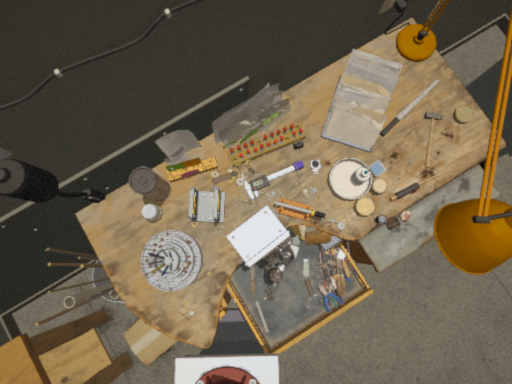

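```bash
cat > h.py <<'E'
import numpy as np,cv2
from rig import *
def proj(n,P):
    c=calibration(n);K=np.array([[c['fx'],0,c['cx']],[0,c['fy'],c['cy']],[0,0,1]])
    return cv2.projectPoints(np.array(P,float).reshape(-1,3),c['rvec'],c['tvec'],K,None)[0].reshape(-1,2)
def ray(n,uv):
    c=calibration(n);R=cv2.Rodrigues(c['rvec'])[0];t=c['tvec']
    d=np.array([(uv[0]-c['cx'])/c['fx'],(uv[1]-c['cy'])/c['fy'],1.])
    return -R.T@t, R.T@d
def atz(n,uv,z):
    o,d=ray(n,uv);return o+d*(z-o[2])/d[2]
def atd(n,uv,dep):
    o,d=ray(n,uv);return o+d*dep
def cloud(n,dep):
    c=calibration(n);R=cv2.Rodrigues(c['rvec'])[0];t=c['tvec']
    v,u=np.mgrid[:384,:512]
    p=np.stack([(u-c['cx'])/c['fx']*dep,(v-c['cy'])/c['fy']*dep,dep],-1)
    return (p-t)@R
def crop(im,x0,y0,x1,y1,f,name):
    a=cv2.resize(im[y0:y1,x0:x1],None,fx=f,fy=f,interpolation=cv2.INTER_CUBIC);cv2.imwrite('pics/'+name,a)
def q2R(q):
    from scipy.spatial.transform import Rotation as Ro
    return Ro.from_quat([q[1],q[2],q[3],q[0]]).as_matrix()
E
python3 - <<'E'
from h import *
t=cv2.imread('pics/top0.png');s=cv2.imread('pics/scene0.png')
crop(t,120,130,340,290,3.6,'t1.png')
crop(s,170,110,370,260,4,'s1.png')
for n in('top','scene'): print(n,proj(n,[[0,0,0],[.118,.512,.304],[0.1,0.4,0],[.5,.5,0],[0.4,0,0]]).round())
d=np.load('pics/top0.npy');C=cloud('top',d)
for u,v in[(170,205),(207,205),(258,235),(285,180),(200,240),(300,210)]:print(u,v,C[v,u].round(3))
E
```

```text
top [[227. 409.]
 [-12. 415.]
 [ 96. 377.]
 [ 70. 245.]
 [225. 273.]]
scene [[-22. 267.]
 [-21.  37.]
 [ 15. 155.]
 [143. 107.]
 [154. 214.]]
170 205 [ 0.624  0.18  -0.005]
207 205 [0.619 0.056 0.011]
258 235 [ 0.518 -0.108  0.009]
285 180 [ 0.699 -0.203 -0.005]
200 240 [ 0.507  0.08  -0.   ]
300 210 [ 0.592 -0.243  0.045]
```

View pics/t1.png

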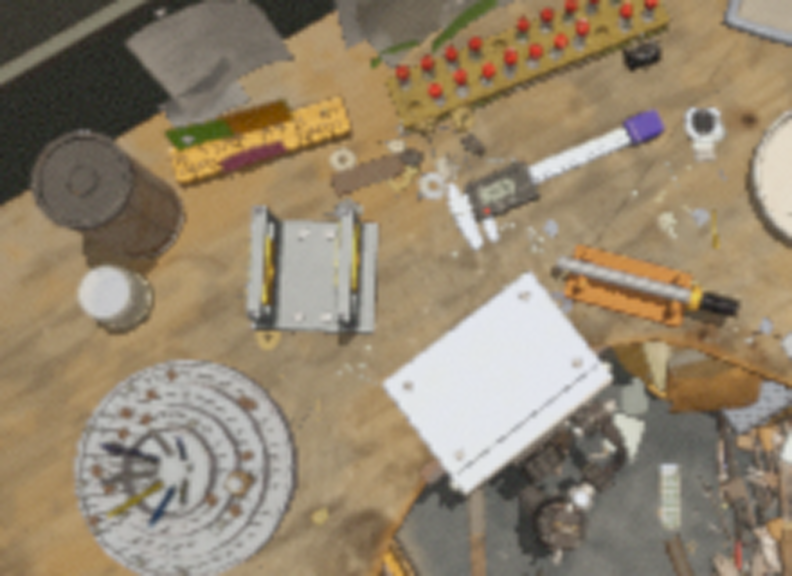

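View pics/s1.png

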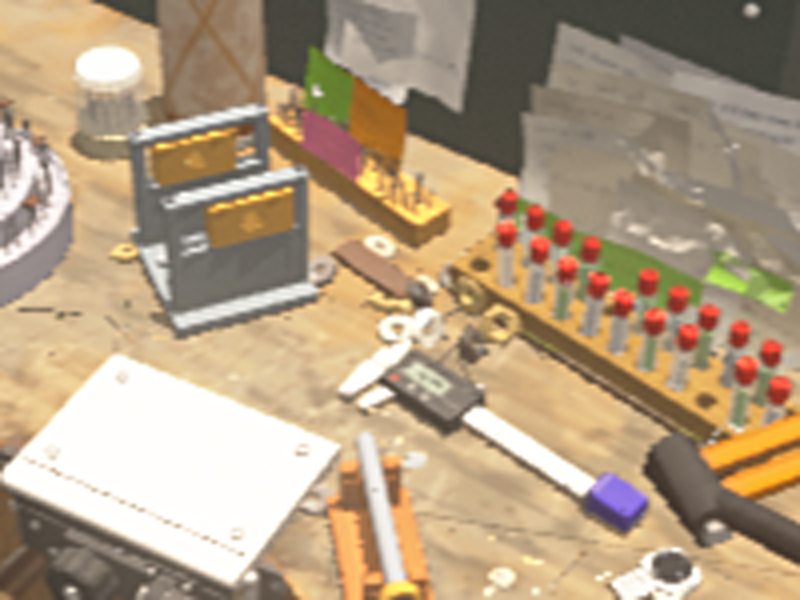

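```bash
python3 - <<'E'
from h import *
for n in('top','scene'):
    d=np.load(f'pics/{n}0.npy');C=cloud(n,d);im=cv2.imread(f'pics/{n}0.png')
    X,Y,Z=C[...,0],C[...,1],C[...,2]
    m=(d>0)&(abs(X-.62)<.1)&(abs(Y-.05)<.1)
    print(n,'stand z>0.09',(m&(Z>.09)).sum()); 
    p=C[m&(Z>.09)]; print(np.sort(p[:,2])[-5:]);
    bench=C[(d>0)&(abs(X-.5)<.03)&(abs(Y-.0)<.03)];print('bench z',np.median(bench[:,2]),bench[:,2].std())
    # print tops
    for q in p[::max(1,len(p)//30)]:print(q.round(4))
    # spindle
    m=(d>0)&(abs(X-.6)<.06)&(Y<-.14)&(Y>-.33)&(Z>.035)&(Z<.07)
    v,u=np.where(m);print(n,'spindle',len(v))
    for a,b in list(zip(u,v))[::max(1,len(v)//40)]:print(a,b,C[b,a].round(3),im[b,a])
E
```

```text
top stand z>0.09 302
[0.10601921 0.10628464 0.10632045 0.10664668 0.10669003]
bench z -0.0012744599870766875 0.0057995940311987276
[0.6642 0.0949 0.1019]
[0.6594 0.0191 0.1005]
[0.6559 0.0159 0.1029]
[0.6534 0.0103 0.0983]
[0.6486 0.0945 0.1034]
[0.6457 0.0918 0.1014]
[0.6424 0.0886 0.1027]
[0.6397 0.086  0.0998]
[0.6379 0.0846 0.0906]
[0.6342 0.0838 0.095 ]
[0.6309 0.0865 0.0972]
[0.6273 0.0888 0.1013]
[0.6243 0.0916 0.1021]
[0.6211 0.0886 0.102 ]
[0.618  0.0914 0.1035]
[0.6152 0.0946 0.1019]
[0.6116 0.0938 0.1063]
[0.6095 0.0922 0.0988]
[0.606  0.0944 0.1031]
[0.6032 0.0947 0.1011]
[0.6001 0.0946 0.102 ]
[0.5976 0.0983 0.0977]
[0.5958 0.0111 0.0948]
[0.5914 0.0981 0.0992]
[0.5882 0.0978 0.1005]
[0.5849 0.0972 0.1036]
[0.5817 0.0968 0.1056]
[0.579  0.0917 0.1005]
[0.5743 0.0226 0.1011]
[0.5711 0.0166 0.1019]
[0.5688 0.0146 0.0924]
top spindle 260
283 199 [ 0.628 -0.19   0.044] [ 74 139 197]
276 201 [ 0.622 -0.168  0.044] [154 164 172]
275 202 [ 0.619 -0.165  0.043] [161 171 176]
281 202 [ 0.619 -0.184  0.045] [109 123 143]
279 203 [ 0.615 -0.177  0.047] [190 197 202]
285 203 [ 0.616
[... 3812 characters left out ...]
0 179 240]
260 257 [ 0.57  -0.267  0.041] [ 89 149 230]
271 257 [ 0.588 -0.284  0.051] [107 247 255]
270 258 [ 0.586 -0.283  0.047] [ 68 133 193]
270 259 [ 0.585 -0.286  0.047] [ 67  83 103]
270 260 [ 0.584 -0.288  0.048] [68 74 86]
270 261 [ 0.583 -0.29   0.047] [71 77 89]
272 262 [ 0.586 -0.294  0.047] [62 71 83]
267 264 [ 0.574 -0.293  0.044] [58 71 88]
271 265 [ 0.58  -0.302  0.048] [70 77 89]
274 266 [ 0.586 -0.303  0.043] [ 64  80 107]
269 268 [ 0.572 -0.307  0.048] [60 69 81]
273 269 [ 0.578 -0.313  0.049] [67 74 86]
268 271 [ 0.569 -0.308  0.041] [ 67  84 100]
271 272 [ 0.571 -0.318  0.048] [58 67 79]
274 273 [ 0.577 -0.321  0.044] [46 53 65]
271 275 [ 0.572 -0.317  0.037] [44 53 67]
```

```bash
python3 - <<'E'
from h import *
t=cv2.imread('pics/top0.png');s=cv2.imread('pics/scene0.png')
crop(t,180,180,240,230,13,'t2.png');crop(t,265,190,335,230,11,'t3.png')
crop(s,195,130,255,195,9,'s2.png');crop(s,240,210,300,290,7,'s3.png')
E
```

```text
(no output)
```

View pics/t2.png

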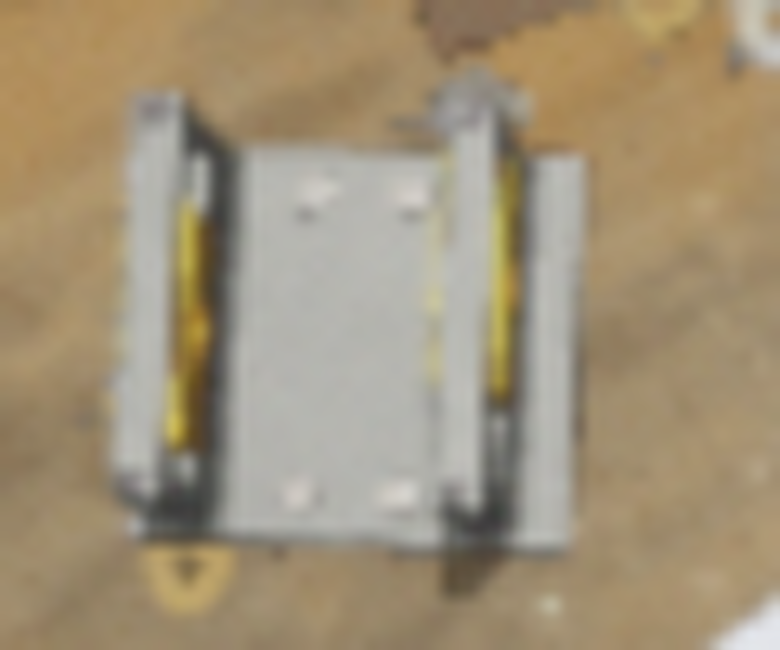

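View pics/t3.png

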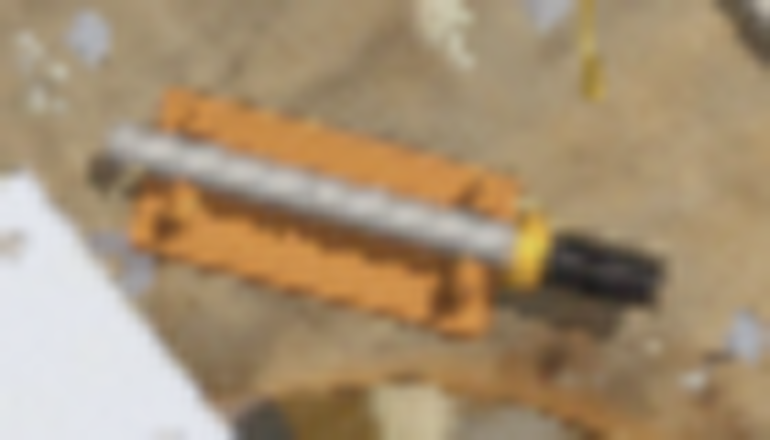

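View pics/s2.png

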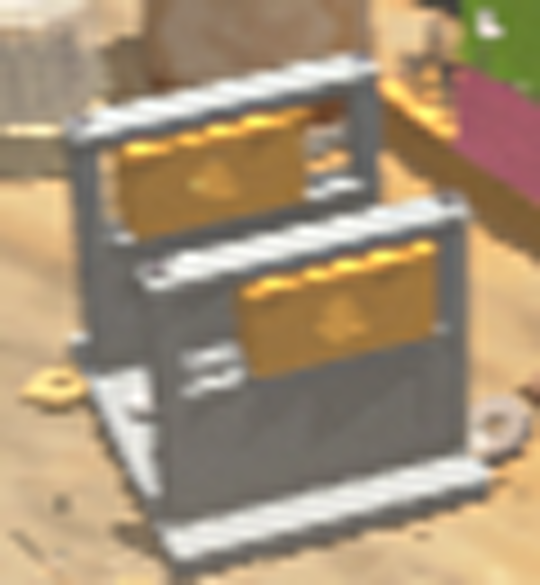

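View pics/s3.png

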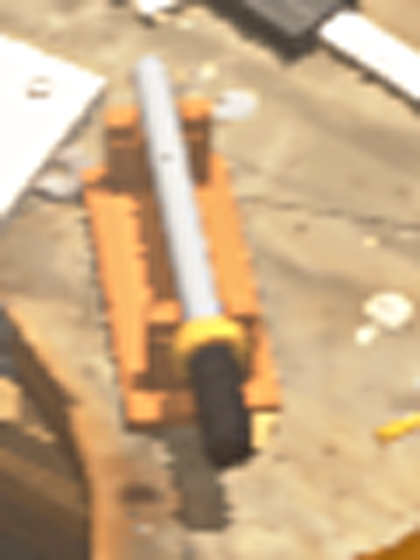

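```bash
cat > fit.py <<'E'
from h import *
from scipy.optimize import least_squares
def px(L,s,ox,oy): return [(ox+(a+.5)/s-.5,oy+(b+.5)/s-.5) for a,b in L]
# scene: front plate TL,TR,BR,BL; rear plate TL TR BL ; foot front top left,right
S=px([(245,297),(435,250),(437,328),(250,378),(120,155),(305,110),(128,238),(303,200),(178,555),(490,470)],9,195,130)
T=px([(585,155),(568,547),(240,150)],13,180,180)
def W(p,L):
    x,y,a=p;c,s=np.cos(a),np.sin(a);L=np.array(L,float)
    return np.c_[x+c*L[:,0]-s*L[:,1],y+s*L[:,0]+c*L[:,1],L[:,2]]
def modS(p):
    f,r=p[3],p[4]
    return W(p[:3],[(-.045,f+.028,.093),(-.045,f-.028,.093),(-.045,f-.028,.061),(-.045,f+.028,.061),
      (.029,r+.028,.093),(.029,r-.028,.093),(.029,r+.028,.061),(.029,r-.028,.061),(-.055,.05,.01),(-.055,-.05,.01)])
def modT(p): return W(p[:3],[(-.055,-.05,.01),(-.055,.05,.01)])
if __name__=='__main__':
    for bias in(0,1):
        def res(p):
            r=[(proj('scene',modS(p))-S).ravel(),(proj('top',modT(p))-np.array(T[:2])).ravel()]
            return np.concatenate(r)
        if bias: 
            res2=lambda p:(proj('scene',modS(p))-S).ravel()
        else: res2=res
        o=least_squares(res2,[.62,.05,1.5,0,0],loss='soft_l1')
        print(o.x.round(4));print(res2(o.x).reshape(-1,2).round(2))
    for n in('top','scene'):
        d=np.load(f'pics/{n}0.npy');C=cloud(n,d).reshape(-1,3)
        m=(abs(C[:,0]-.62)<.06)&(abs(C[:,1]-.055)<.06)&(C[:,2]>.098)&(C[:,2]<.106)
        P=C[m]
        for lo,hi in((0,.05),(.05,.12)):
            Q=P[(P[:,1]>lo)&(P[:,1]<hi)];k=np.polyfit(Q[:,0],Q[:,1],1)
            print(n,'bar: y at .617',np.polyval(k,.617),'slope',k[0],'x range',np.percentile(Q[:,0],[0,2,98,100]),'z',Q[:,2].mean())
        F=C[(abs(C[:,0]-.62)<.07)&(abs(C[:,1]-.055)<.07)&(C[:,2]>.006)&(C[:,2]<.015)];print('foot',F.min(0),F.max(0),np.median(F[:,2]))
        # spindle rod
        m=(C[:,1]<-.17)&(C[:,1]>-.272)&(C[:,2]>.0435)&(C[:,2]<.05)&(abs(C[:,0]-.6)<.05)
        Q=C[m]; 
        for _ in range(6):
            k=np.polyfit(Q[:,1],Q[:,0],1); Q=Q[abs(Q[:,0]-np.polyval(k,Q[:,1]))<.0065]
        print(n,'rod slope dx/dy',k[0],'x at y=-.2',np.polyval(k,-.2),'at -.3',np.polyval(k,-.3),len(Q))
E
python3 fit.py
```

```text
[ 0.6168  0.0572  1.5232 -0.008   0.0055]
[[ 0.26 -0.51]
 [-0.24 -0.32]
 [-0.31  0.61]
 [ 0.24  0.12]
 [ 0.2   0.07]
 [-0.36  0.44]
 [ 0.07  0.39]
 [ 0.26 -0.07]
 [-0.51  0.29]
 [ 0.2   0.43]
 [-0.57 -0.47]
 [-0.41 -0.13]]
[ 0.6174  0.0577  1.5266 -0.0074  0.0059]
[[ 0.25 -0.64]
 [-0.29 -0.49]
 [-0.36  0.44]
 [ 0.23 -0.  ]
 [ 0.18 -0.03]
 [-0.41  0.3 ]
 [ 0.06  0.28]
 [ 0.22 -0.22]
 [-0.27  0.11]
 [ 0.38  0.19]]
top bar: y at .617 0.018005335526267215 slope -0.0555446906730635 x range [0.56796217 0.5681843  0.65896187 0.65948784] z 0.10105753553500535
top bar: y at .617 0.09180266129691977 slope -0.04038051109207725 x range [0.57018803 0.57300963 0.66400623 0.66437742] z 0.10109197921727402
foot [ 5.55184785e-01 -2.44813792e-04  6.00787619e-03] [0.68544242 0.11094433 0.01498791] 0.009850128875776205
top rod slope dx/dy 0.30277021768966816 x at y=-.2 0.6086407990461468 at -.3 0.5783637772771799 71
scene bar: y at .617 0.01746428528732684 slope -0.06039895788363925 x range [0.56583082 0.56621967 0.65864993 0.66095485] z 0.10157609930108305
scene bar: y at .617 0.09123831995088064 slope -0.047483101692019976 x range [0.5696168  0.57204502 0.66314329 0.66579861] z 0.10146100554692582
foot [ 0.55262934 -0.00267244  0.00611248] [0.6886538  0.11419814 0.01496099] 0.010221521736721428
scene rod slope dx/dy 0.2893779939385082 x at y=-.2 0.6083265342549996 at -.3 0.5793887348611488 143
```

```bash
python3 - <<'E'
from h import *
from fit import px
T=dict(nose=(108,140),collar_rodface=(512,245),collar_back=(550,255),tail=(662,282))
S=dict(nose=(148,60),collar_back=(212,352),collar_rodface=(205,318),tail=(230,462))
for k,z in(('nose',.042),('collar_rodface',.045),('collar_back',.045),('tail',.042)):
    a=px([T[k]],11,265,190)[0];b=px([S[k]],7,240,210)[0]
    pa=atz('top',a,z);pb=atz('scene',b,z);print(k,pa.round(4),pb.round(4))
# tall things
for n in('top','scene'):
    d=np.load(f'pics/{n}0.npy');C=cloud(n,d).reshape(-1,3)
    m=(d.ravel()>0)&(C[:,2]>.1)&(C[:,2]<.7)&(np.hypot(C[:,0],C[:,1])<.85)&(C[:,0]>-.1)
    P=C[m];g=np.round(P/.1).astype(int);u,c=np.unique(g,axis=0,return_counts=True)
    print(n,[(tuple(a),int(b)) for a,b in zip(u,c) if b>5])
E
```

```text
nose [ 0.6187 -0.1626  0.042 ] [ 0.6214 -0.1621  0.042 ]
collar_rodface [ 0.5852 -0.2772  0.045 ] [ 0.5885 -0.2729  0.045 ]
collar_back [ 0.582 -0.288  0.045] [ 0.5846 -0.2859  0.045 ]
tail [ 0.5738 -0.3201  0.042 ] [ 0.5722 -0.3235  0.042 ]
top [((np.int64(4), np.int64(-7), np.int64(3)), 17), ((np.int64(4), np.int64(-7), np.int64(4)), 33), ((np.int64(4), np.int64(-6), np.int64(3)), 452), ((np.int64(4), np.int64(-6), np.int64(4)), 391), ((np.int64(4), np.int64(-5), np.int64(3)), 8), ((np.int64(4), np.int64(1), np.int64(1)), 85), ((np.int64(4), np.int64(1), np.int64(2)), 10), ((np.int64(4), np.int64(2), np.int64(1)), 105), ((np.int64(4), np.int64(2), np.int64(2)), 55), ((np.int64(5), np.int64(-7), np.int64(4)), 7), ((np.int64(5), np.int64(-6), np.int64(3)), 320), ((np.int64(5), np.int64(-6), np.int64(4)), 2455), ((np.int64(5), np.int64(-6), np.int64(5)), 164), ((np.int64(5), np.int64(-5), np.int64(3)), 459), ((np.int64(5), np.int64(1), np.int64(1)), 34), ((np.int64(5), np.int64(1), np.int64(2)), 6), ((np.int64(5), np.int64(2), np.int64(1)), 94), ((np.int64(5), np.int64(2), np.int64(2)
[... 5411 characters left out ...]
64(4), np.int64(1)), 179), ((np.int64(7), np.int64(4), np.int64(2)), 604), ((np.int64(7), np.int64(4), np.int64(3)), 848), ((np.int64(7), np.int64(4), np.int64(4)), 120), ((np.int64(8), np.int64(0), np.int64(1)), 233), ((np.int64(8), np.int64(1), np.int64(1)), 572), ((np.int64(8), np.int64(1), np.int64(2)), 1046), ((np.int64(8), np.int64(1), np.int64(3)), 764), ((np.int64(8), np.int64(1), np.int64(4)), 700), ((np.int64(8), np.int64(2), np.int64(1)), 385), ((np.int64(8), np.int64(2), np.int64(2)), 1074), ((np.int64(8), np.int64(2), np.int64(3)), 1299), ((np.int64(8), np.int64(2), np.int64(4)), 906), ((np.int64(8), np.int64(3), np.int64(3)), 127), ((np.int64(8), np.int64(3), np.int64(4)), 61)]
```

```bash
cat >> h.py <<'E'
from scipy.spatial.transform import Rotation as Ro
def Rt(yaw_deg,pitch_deg=0):
    # tool x along yaw (nose direction), z down; pitch>0 lifts the nose
    a=np.radians(yaw_deg);R=np.array([[np.cos(a),np.sin(a),0],[np.sin(a),-np.cos(a),0],[0,0,-1.]])
    # nose up: rotate about horizontal axis
    ax=np.array([np.sin(a),-np.cos(a),0]) # tool y
    return Ro.from_rotvec(ax*np.radians(pitch_deg)).as_matrix()@R
def row(pos,R,s=None):
    s=s or read_state();R0=q2R(s['eef_rot'])
    w=Ro.from_matrix(R0.T@R).as_rotvec(degrees=True)/6
    t=R0.T@(np.array(pos)-s['tcp_pos'])/.04
    return w.round(3),t.round(3)
def st():
    s=read_state();R=q2R(s['eef_rot'])
    print('t',round(s['t'],2),'tcp',s['tcp_pos'].round(4),'yaw',np.degrees(np.arctan2(R[1,0],R[0,0])).round(2),'pitch(nose up)',np.degrees(np.arcsin(R[2,0])).round(2),'roll',np.degrees(np.arcsin(R[2,1])).round(2),'F',s['contact_force'].round(2),'M',s['ft_torque'].round(3),'w',round(s['width']*1e3,2),'q',s['qpos'].round(2))
    return s
E
python3 - <<'E'
from h import *
st();print(Rt(73.6,5)[:,0]);print(row([.579,-.3005,.30],Rt(73.6)),row([.579,-.3005,.2],Rt(73.6)))
E
```

```text
t 0.1 tcp [0.1174 0.5114 0.3034] yaw 167.06 pitch(nose up) 0.01 roll -0.06 F [0.82 0.48 0.32] M [ 0.023 -0.011 -0.01 ] w 85.22 q [ 1.21  0.29 -0.15  1.13  0.    1.43]
[0.28126706 0.9556635  0.08715574]
(array([-9.0000e-03,  7.0000e-03,  1.5577e+01]), array([-15.791, -17.199,   0.102])) (array([-9.0000e-03,  7.0000e-03,  1.5577e+01]), array([-15.791, -17.196,   2.602]))
```

>>> arm_command --plan '[[[0,0,0.65,-0.66,-0.72,0,85],[0,0,1.3,-1.32,-1.44,0,85],[0,0,1.95,-1.98,-2.16,0,85],[0,0,2.6,-2.64,-2.88,0,85],[0,0,3.25,-3.3,-3.6,0,85],[0,0,3.9,-3.96,-4.32,0,85],[0,0,4.55,-4.62,-5.04,0,85],[0,0,5.2,-5.28,-5.76,0,85],[0,0,5.85,-5.94,-6.48,0,85],[0,0,6.5,-6.6,-7.2,0,85]]]'

```text
t: 0.93
tcp_pos: [0.3105, 0.1698, 0.3037]
eef_rot: [0.0, 0.439, 0.898, -0.0]
contact_force: [1.1, 0.5, -0.3]
width: 0.0852
```

```bash
python3 - <<'E'
from h import *
st();print(row([.579,-.3005,.28],Rt(73.6)))
E
```

```text
t 0.93 tcp [0.3105 0.1698 0.3037] yaw 127.89 pitch(nose up) -0.04 roll -0.04 F [ 1.05  0.49 -0.28] M [ 0.082 -0.094 -0.004] w 85.16 q [ 0.29 -0.04 -0.54  1.07 -0.    1.2 ]
(array([-3.000e-03,  9.000e-03,  9.048e+00]), array([-13.401,  -1.922,   0.603]))
```

>>> arm_command --plan '[[[0,0,0.9,-0.98,-0.14,0,85],[0,0,1.8,-1.96,-0.28,0,85],[0,0,2.7,-2.94,-0.42,0,85],[0,0,3.6,-3.92,-0.56,0,85],[0,0,4.5,-4.9,-0.7,0,85],[0,0,5.4,-5.88,-0.84,0,85],[0,0,6.3,-6.86,-0.98,0,85],[0,0,7.2,-7.84,-1.12,0,85],[0,0,8.1,-8.82,-1.26,0,85],[0,0,9.05,-9.8,-1.4,0,85]]]'

```text
t: 1.77
tcp_pos: [0.5074, -0.1759, 0.3036]
eef_rot: [0.0, 0.802, 0.597, -0.0]
contact_force: [0.9, 0.6, 0.1]
width: 0.0852
```

```bash
python3 - <<'E'
from h import *
st();print(row([.579,-.3005,.20],Rt(73.6)))
E
```

```text
t 1.77 tcp [ 0.5074 -0.1759  0.3036] yaw 73.3 pitch(nose up) -0.05 roll -0.02 F [0.9  0.63 0.1 ] M [ 0.016 -0.082 -0.009] w 85.17 q [-0.47  0.31 -0.12  1.14 -0.    1.39]
(array([-0.004,  0.008, -0.05 ]), array([-2.468,  2.61 ,  2.592]))
```

>>> arm_command --plan '[[[0,0,0,-0.6,0.65,0.2,85],[0,0,-0.05,-1.2,1.3,0.6,85],[0,0,-0.05,-1.8,1.95,1.2,85],[0,0,-0.05,-2.47,2.61,2.0,85],[0,0,-0.05,-2.47,2.61,2.6,85],[0,0,-0.05,-2.47,2.61,2.6,85],[0,0,-0.05,-2.47,2.61,2.6,85],[0,0,-0.05,-2.47,2.61,2.6,85]]]'

```text
t: 2.43
tcp_pos: [0.579, -0.3001, 0.2008]
eef_rot: [0.0, 0.801, 0.599, -0.0]
contact_force: [-0.1, -0.5, 0.7]
width: 0.0853
```

```bash
python3 - <<'E'
from h import *
st()
for n in('top','scene'):
    im,d=camera(n);np.save(f'pics/{n}1.npy',d);cv2.imwrite(f'pics/{n}1.png',im)
    if n=='top':crop(im,240,160,380,265,5,'t4.png')
    else:crop(im,200,150,330,290,4,'s4.png')
    print(proj(n,[[.579,-.3005,.04]]))
E
```

```text
t 2.43 tcp [ 0.579  -0.3001  0.2008] yaw 73.62 pitch(nose up) -0.04 roll -0.01 F [-0.09 -0.52  0.71] M [ 0.001 -0.032  0.03 ] w 85.27 q [-0.59  0.6   0.06  1.03 -0.    1.27]
[[318.31286498 213.74345806]]
[[270.45604558 267.09595508]]
```

View pics/t4.png

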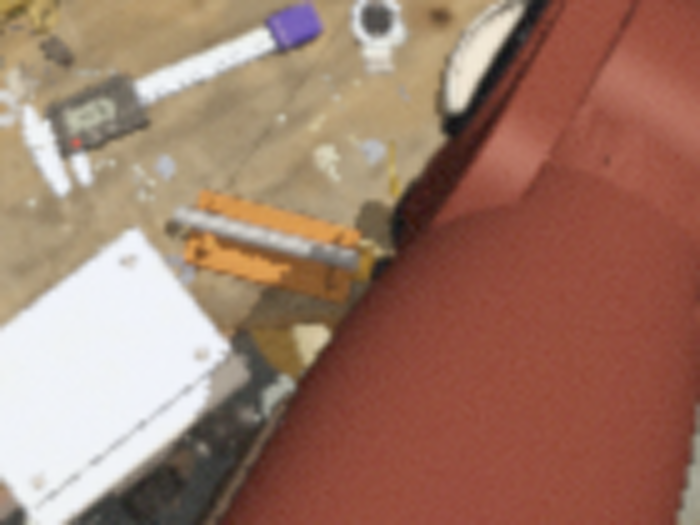

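View pics/s4.png

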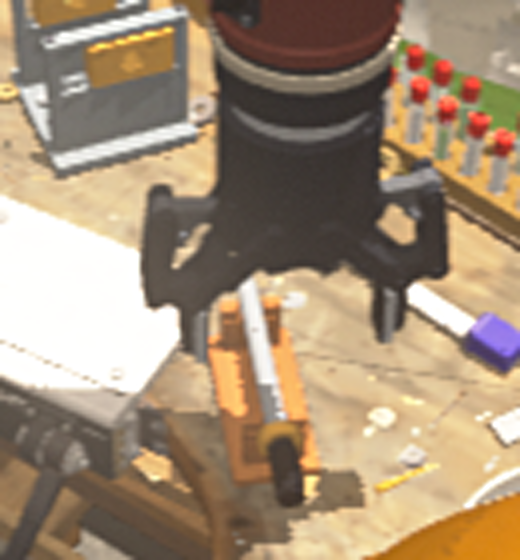

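>>> arm_command --plan '[[[0,0,0,0,0,0.4,50],[0,0,0,0,0,0.8,50],[0,0,0,0,0,1.2,50],[0,0,0,0,0,1.6,50],[0,0,0,0,0,2.0,50],[0,0,0,0,0,2.3,50],[0,0,0,0,0,2.5,50],[0,0,0,0,0,2.67,50],[0,0,0,0,0,2.67,50],[0,0,0,0,0,2.67,50]]]'

```text
t: 3.37
tcp_pos: [0.58, -0.3005, 0.0957]
eef_rot: [0.002, 0.8, 0.599, 0.0]
contact_force: [0.7, 0.8, -0.1]
width: 0.0501
```

```bash
python3 - <<'E'
from h import *
st()
for n in('top','scene'):
    im,d=camera(n)
    if n=='top':crop(im,240,160,380,265,5,'t5.png')
    else:crop(im,220,180,320,290,5,'s5.png')
E
```

```text
t 3.37 tcp [ 0.58   -0.3005  0.0957] yaw 73.66 pitch(nose up) -0.1 roll 0.16 F [ 0.75  0.78 -0.08] M [-0.008 -0.005 -0.008] w 50.13 q [-0.59  0.7  -0.06  0.81 -0.    1.27]
```

View pics/s5.png

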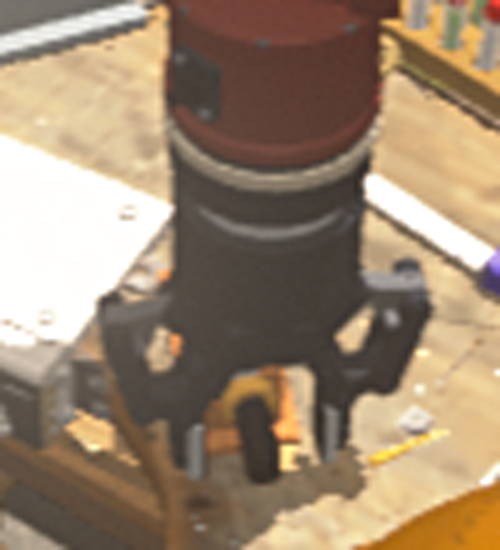

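>>> arm_command --plan '[[[0,0,0,0,0,0.03,20],[0,0,0,0,0,0.03,20],[0,0,0,0,0,0.03,20],[0,0,0,0,0,0.03,10],[0,0,0,0,0,0.03,10],[0,0,0,0,0,0.03,10],[0,0,0,0,0,0.03,10],[0,0,0,0,0,0.03,10]]]'

```text
t: 4.13
tcp_pos: [0.5804, -0.3008, 0.095]
eef_rot: [0.002, 0.8, 0.599, 0.0]
contact_force: [0.2, -0.4, 2.1]
width: 0.0139
```

```bash
python3 - <<'E'
from h import *
st()
E
```

```text
t 4.13 tcp [ 0.5804 -0.3008  0.095 ] yaw 73.65 pitch(nose up) -0.12 roll 0.23 F [ 0.21 -0.37  2.11] M [ 0.021 -0.06  -0.025] w 13.95 q [-0.59  0.7  -0.06  0.81 -0.    1.27]
```

>>> arm_command --plan '[[[0,0,0,0,0,0,5],[0,0,0,0,0,0,5],[0,0,0,0,0,0,5],[0,0,0,0,0,0,5]]]'

```text
t: 4.47
tcp_pos: [0.5804, -0.3008, 0.095]
eef_rot: [0.002, 0.8, 0.599, 0.0]
contact_force: [0.0, 0.4, 2.8]
width: 0.0142
```

```bash
python3 - <<'E'
from h import *
st()
im,d=camera('scene');crop(im,230,200,310,290,6,'s6.png')
E
```

```text
t 4.47 tcp [ 0.5804 -0.3008  0.095 ] yaw 73.65 pitch(nose up) -0.12 roll 0.22 F [0.04 0.36 2.82] M [0.054 0.053 0.039] w 14.16 q [-0.59  0.7  -0.06  0.81 -0.    1.27]
```

View pics/s6.png

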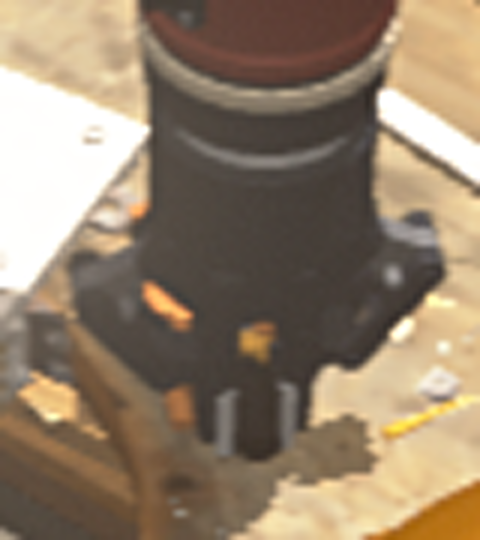

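>>> arm_command --plan '[[[0,0,0,0,0,-0.1,5],[0,0,0,0,0,-0.3,5],[0,0,0,0,0,-0.6,5],[0,0,0,0,0,-0.9,5],[0,0,0,0,0,-1.2,5],[0,0,0,0,0,-1.5,5],[0,0,0,0,0,-1.5,5],[0,0,0,0,0,-1.5,5]]]'

```text
t: 5.18
tcp_pos: [0.5807, -0.301, 0.1563]
eef_rot: [0.003, 0.8, 0.599, 0.001]
contact_force: [-0.5, 0.5, -1.1]
width: 0.0144
```

```bash
python3 - <<'E'
from h import *
st()
im,d=camera('scene');crop(im,200,150,320,290,5,'s7.png')
print(row([.613,-.170,.155],Rt(87.2)))
E
```

```text
t 5.18 tcp [ 0.5807 -0.301   0.1563] yaw 73.65 pitch(nose up) -0.16 roll 0.34 F [-0.48  0.46 -1.12] M [-0.026  0.051 -0.004] w 14.41 q [-0.59  0.63 -0.    0.93 -0.    1.27]
(array([ 0.04 ,  0.026, -2.258]), array([ 3.365e+00, -1.340e-01,  1.000e-03]))
```

View pics/s7.png

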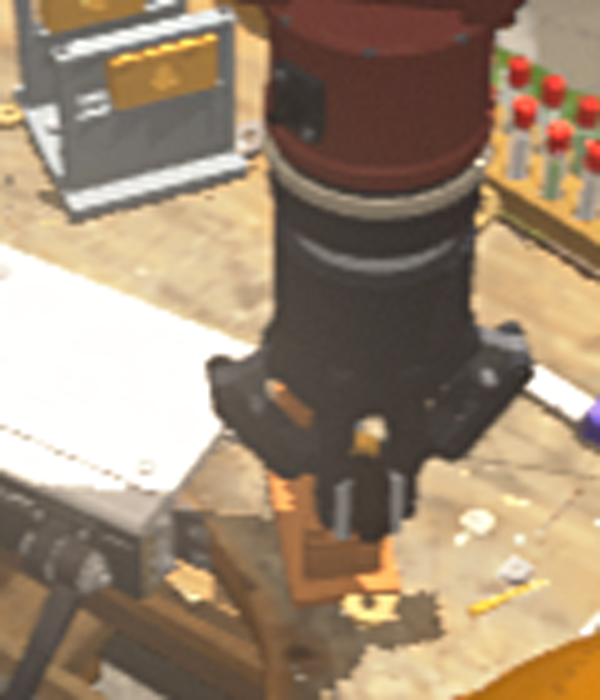

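>>> arm_command --plan '[[[0,0,-0.3,0.4,0,0,5],[0,0,-0.6,0.9,0,0,5],[0,0,-1.0,1.4,-0.05,0,5],[0.02,0,-1.4,1.9,-0.1,0,5],[0.04,0.03,-1.8,2.4,-0.13,0,5],[0.04,0.03,-2.26,2.9,-0.13,0,5],[0.04,0.03,-2.26,3.36,-0.13,0,5],[0.04,0.03,-2.26,3.36,-0.13,0,5],[0.04,0.03,-2.26,3.36,-0.13,0,5]]]'

```text
t: 5.98
tcp_pos: [0.6129, -0.1686, 0.1542]
eef_rot: [-0.001, 0.723, 0.691, -0.0]
contact_force: [-0.8, -1.2, -0.8]
width: 0.0139
```

```bash
python3 - <<'E'
from h import *
st()
for n in('top','scene'):
    im,d=camera(n);np.save(f'pics/{n}8.npy',d);cv2.imwrite(f'pics/{n}8.png',im)
    if n=='top':crop(im,170,160,310,250,5.5,'t8.png')
    else:crop(im,190,120,320,270,4,'s8.png')
E
```

```text
t 5.98 tcp [ 0.6129 -0.1686  0.1542] yaw 87.36 pitch(nose up) 0.05 roll -0.08 F [-0.82 -1.2  -0.79] M [-0.049  0.023 -0.056] w 13.91 q [-0.38  0.61 -0.06  0.91  0.    1.23]
```

View pics/t8.png

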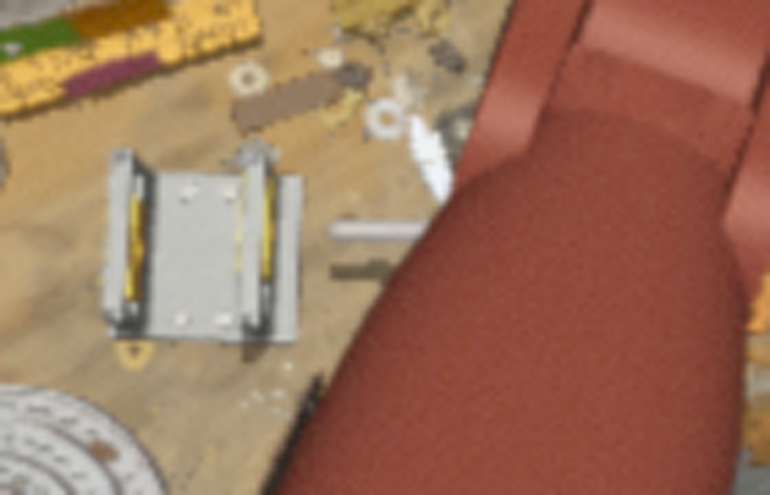

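View pics/s8.png

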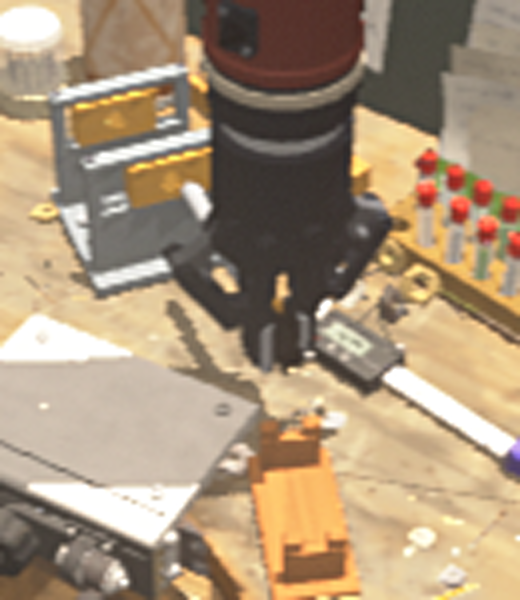

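```bash
python3 - <<'E'
from h import *
t=cv2.imread('pics/top8.png');s=cv2.imread('pics/scene8.png')
crop(t,210,190,260,215,15,'t9.png');crop(s,215,135,260,180,13,'s9.png')
C=cloud('top',np.load('pics/top8.npy'))
for v in range(198,206):
    print(v,[tuple((C[v,u]*1e3).round(0).astype(int)) for u in range(229,246,2)])
E
```

```text
198 [(np.int64(643), np.int64(-15), np.int64(-5)), (np.int64(642), np.int64(-22), np.int64(-5)), (np.int64(642), np.int64(-29), np.int64(-3)), (np.int64(642), np.int64(-35), np.int64(-3)), (np.int64(641), np.int64(-42), np.int64(-2)), (np.int64(642), np.int64(-48), np.int64(-6)), (np.int64(641), np.int64(-55), np.int64(-2)), (np.int64(641), np.int64(-62), np.int64(-4)), (np.int64(642), np.int64(-68), np.int64(-9))]
199 [(np.int64(639), np.int64(-15), np.int64(-2)), (np.int64(638), np.int64(-23), np.int64(5)), (np.int64(639), np.int64(-29), np.int64(-4)), (np.int64(638), np.int64(-35), np.int64(-2)), (np.int64(639), np.int64(-42), np.int64(-5)), (np.int64(638), np.int64(-48), np.int64(-3)), (np.int64(638), np.int64(-55), np.int64(-4)), (np.int64(638), np.int64(-62), np.int64(-7)), (np.int64(638), np.int64(-68), np.int64(-2))]
200 [(np.int64(635), np.int64(-16), np.int64(0)), (np.int64(621), np.int64(-29), np.int64(103)), (np.int64(621), np.int64(-35), np.int64(100)), (np.int64(620), np.int64(-41), np.int64(106)), (np.int64(620), np.int64(-47), np.int64(107)), (np.int64(621), np.int64(
[... 1577 characters left out ...]
-3)), (np.int64(622), np.int64(-35), np.int64(-1)), (np.int64(622), np.int64(-41), np.int64(-5)), (np.int64(621), np.int64(-48), np.int64(-3)), (np.int64(621), np.int64(-55), np.int64(0)), (np.int64(621), np.int64(-61), np.int64(-2)), (np.int64(547), np.int64(-86), np.int64(600))]
205 [(np.int64(619), np.int64(-15), np.int64(-1)), (np.int64(619), np.int64(-22), np.int64(-6)), (np.int64(619), np.int64(-28), np.int64(-2)), (np.int64(618), np.int64(-35), np.int64(0)), (np.int64(618), np.int64(-42), np.int64(-1)), (np.int64(618), np.int64(-48), np.int64(-3)), (np.int64(618), np.int64(-55), np.int64(-1)), (np.int64(618), np.int64(-61), np.int64(-6)), (np.int64(544), np.int64(-86), np.int64(604))]
```

View pics/t9.png

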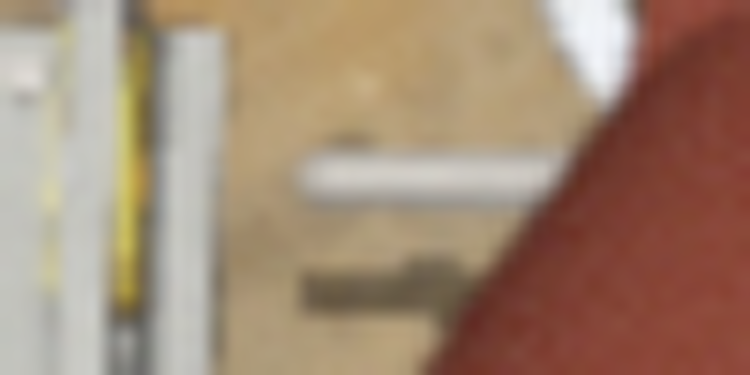

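View pics/s9.png

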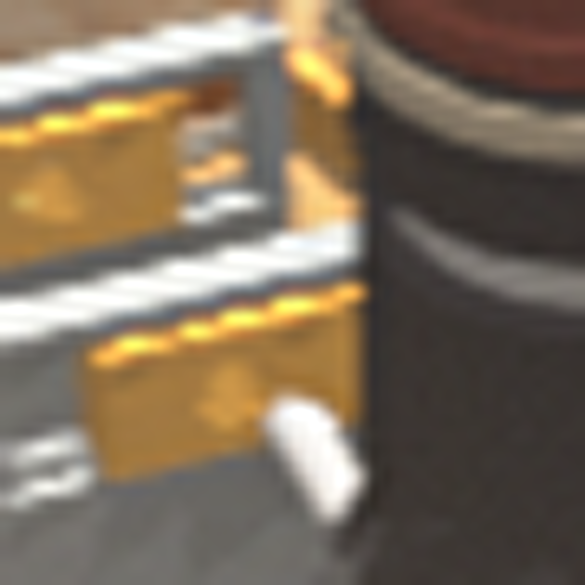

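```bash
python3 - <<'E'
from h import *
from fit import *
from scipy.optimize import least_squares
print('top nose',atz('top',(229.7,201.37),.0985),'rod right',atz('top',(246.5,201.55),.0985))
c=px([(288,415)],13,215,135)[0]
for Z in(.094,.0985,.103):print('scene nose',atz('scene',c,Z))
# triangulate
def r(p):return np.concatenate([(proj('scene',p)[0]-c),(proj('top',p)[0]-np.array([229.7,201.37]))])
o=least_squares(r,[.62,-.02,.1]);print(o.x,o.fun)
print('hole: scene fit', W([.6174,.0577,1.5266],[(-.045,-.0074,.077),(.029,.0059,.077)]), W([.6168,.0572,1.5232],[(-.045,-.008,.077),(.029,.0055,.077)]))
E
```

```text
top nose [ 0.61767803 -0.024831    0.0985    ] rod right [ 0.61587502 -0.0756146   0.0985    ]
scene nose [ 0.6212626  -0.01952438  0.094     ]
scene nose [ 0.61921114 -0.02459163  0.0985    ]
scene nose [ 0.61715968 -0.02965887  0.103     ]
[ 0.61840489 -0.02510101  0.0990366 ] [-0.22249533  0.03705399  0.07322038 -0.26354768]
hole: scene fit [[0.62280459 0.012417   0.077     ]
 [0.61278704 0.08693235 0.077     ]] [[0.62264991 0.01187034 0.077     ]
 [0.612686   0.08642884 0.077     ]]
```

```bash
python3 - <<'E'
from h import *
from fit import px
for p in [(497,400),(512,165),(172,450),(187,205)]:
    q=px([p],13,180,180)[0];print(p,atz('top',q,.093))
t=cv2.imread('pics/top0.png');crop(t,190,185,224,222,16,'t10.png')
E
```

```text
(497, 400) [0.59202084 0.01203831 0.093     ]
(512, 165) [0.64732457 0.0080843  0.093     ]
(172, 450) [0.58220399 0.08772878 0.093     ]
(187, 205) [0.63972268 0.0843873  0.093     ]
```

View pics/t10.png

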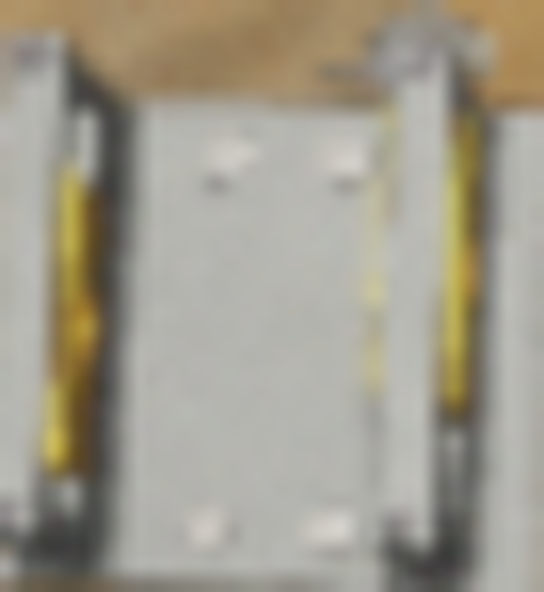

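>>> arm_command --plan '[[[0,0,0,0,0.01,0.2,5],[0,0,0,0,0.025,0.4,5],[0,0,0,0.1,0.025,0.55,5],[0,0,0,0.25,0.025,0.55,5],[0,0,0,0.4,0.025,0.55,5],[0,0,0,0.5,0.025,0.55,5],[0,0,0,0.6,0.025,0.55,5],[0,0,0,0.6,0.025,0.55,5],[0,0,0,0.6,0.025,0.55,5]]]'

```text
t: 6.83
tcp_pos: [0.6152, -0.1459, 0.1329]
eef_rot: [-0.0, 0.724, 0.69, -0.0]
contact_force: [-0.1, -0.6, -1.7]
width: 0.0138
```

```bash
python3 - <<'E'
from h import *
st()
for n in('top','scene'):
    im,d=camera(n);np.save(f'pics/{n}11.npy',d);cv2.imwrite(f'pics/{n}11.png',im)
    if n=='top':crop(im,190,180,250,225,12,'t11.png')
    else:crop(im,205,130,260,190,10,'s11.png')
E
```

```text
t 6.83 tcp [ 0.6152 -0.1459  0.1329] yaw 87.27 pitch(nose up) 0.01 roll -0.02 F [-0.05 -0.57 -1.72] M [-0.053 -0.01   0.043] w 13.81 q [-0.35  0.62 -0.09  0.86  0.    1.27]
```

View pics/t11.png

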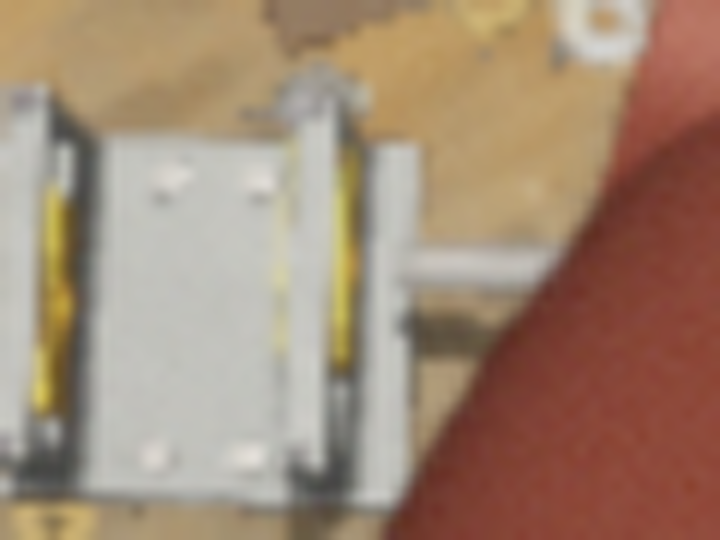

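View pics/s11.png

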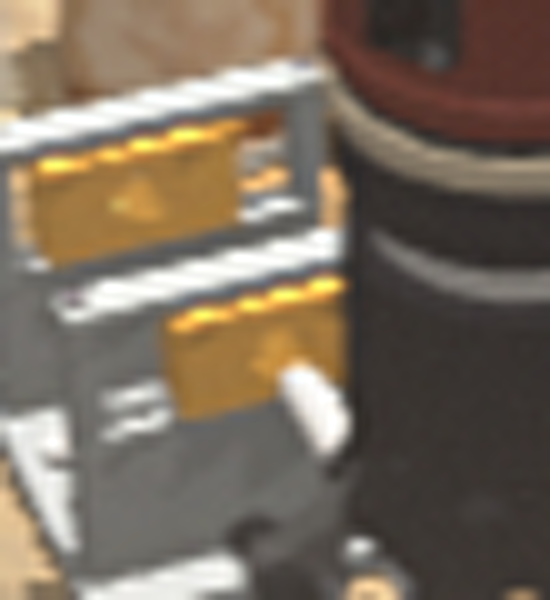

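>>> arm_command --plan '[[[0,0,0,0.06,0,0.02,5],[0,0,0,0.12,0,0.02,5],[0,0,0,0.18,0,0.02,5],[0,0,0,0.24,0,0.02,5],[0,0,0,0.29,0,0.02,5]]]'

```text
t: 7.35
tcp_pos: [0.6156, -0.1344, 0.132]
eef_rot: [-0.0, 0.724, 0.69, -0.0]
contact_force: [-0.1, -0.1, -0.6]
width: 0.0139
```

```bash
python3 - <<'E'
from h import *
st()
E
```

```text
t 7.35 tcp [ 0.6156 -0.1344  0.132 ] yaw 87.25 pitch(nose up) 0.02 roll -0.03 F [-0.09 -0.06 -0.61] M [-0.031 -0.001  0.048] w 13.89 q [-0.33  0.62 -0.1   0.85  0.    1.29]
```

>>> arm_command --plan '[[[0,0,0,0.03,0,0,5],[0,0,0,0.06,0,0,5],[0,0,0,0.08,0,0,5],[0,0,0,0.1,0,0,5],[0,0,0,0.1,0,0,5]]]'

```text
t: 7.77
tcp_pos: [0.6158, -0.1303, 0.1319]
eef_rot: [-0.0, 0.724, 0.69, -0.0]
contact_force: [0.5, -0.3, -0.6]
width: 0.0142
```

```bash
python3 - <<'E'
from h import *
st()
E
```

```text
t 7.77 tcp [ 0.6158 -0.1303  0.1319] yaw 87.25 pitch(nose up) 0.02 roll -0.03 F [ 0.5  -0.27 -0.62] M [-0.013  0.01   0.048] w 14.2 q [-0.32  0.62 -0.1   0.85  0.    1.29]
```

Nose should be about 3–4 mm past the plate face if the hole is met; no contact yet.

>>> arm_command --plan '[[[0,0,0,0.03,0,0,5],[0,0,0,0.06,0,0,5],[0,0,0,0.08,0,0,5],[0,0,0,0.1,0,0,5],[0,0,0,0.1,0,0,5]]]'

```text
t: 8.18
tcp_pos: [0.616, -0.1261, 0.132]
eef_rot: [-0.0, 0.724, 0.69, -0.0]
contact_force: [-0.3, 0.3, -0.8]
width: 0.0142
```

```bash
python3 - <<'E'
from h import *
st()
for n in('top','scene'):
    im,d=camera(n);np.save(f'pics/{n}12.npy',d);cv2.imwrite(f'pics/{n}12.png',im)
    if n=='top':crop(im,190,180,250,225,12,'t12.png')
    else:crop(im,205,130,260,190,10,'s12.png')
E
```

```text
t 8.18 tcp [ 0.616  -0.1261  0.132 ] yaw 87.26 pitch(nose up) 0.02 roll -0.03 F [-0.32  0.25 -0.82] M [-0.016 -0.026 -0.023] w 14.19 q [-0.32  0.62 -0.1   0.85  0.    1.3 ]
```

View pics/t12.png

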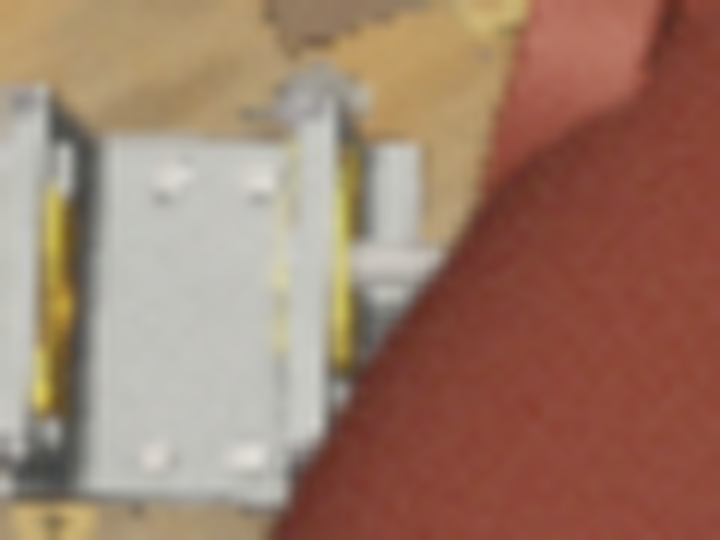

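View pics/s12.png

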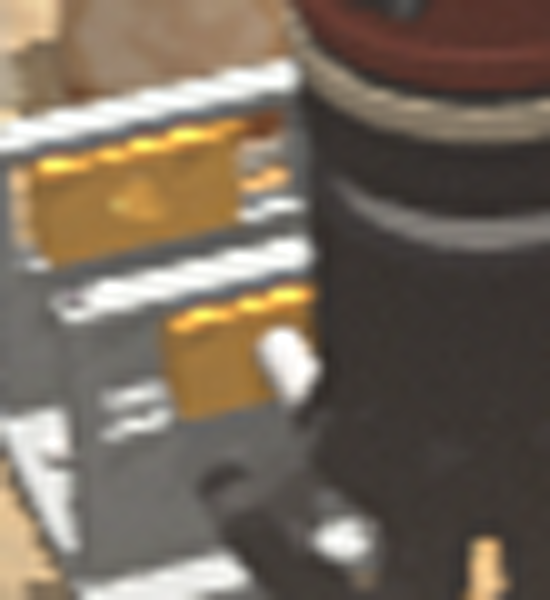

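>>> arm_command --plan '[[[0,0,0,0.03,0,0,5],[0,0,0,0.06,0,0,5],[0,0,0,0.08,0,0,5],[0,0,0,0.1,0,0,5],[0,0,0,0.1,0,0,5]]]'

```text
t: 8.7
tcp_pos: [0.6162, -0.1221, 0.132]
eef_rot: [-0.0, 0.724, 0.69, -0.0]
contact_force: [-0.2, -0.2, -0.2]
width: 0.0142
```

```bash
python3 - <<'E'
from h import *
st()
E
```

```text
t 8.7 tcp [ 0.6162 -0.1221  0.132 ] yaw 87.26 pitch(nose up) 0.02 roll -0.03 F [-0.17 -0.2  -0.19] M [ 0.001 -0.036 -0.012] w 14.15 q [-0.31  0.62 -0.11  0.85  0.    1.31]
```

>>> arm_command --plan '[[[0,0,0,0.06,0,0,5],[0,0,0,0.12,0,0,5],[0,0,0,0.18,0,0,5],[0,0,0,0.24,0,0,5],[0,0,0,0.3,0,0,5],[0,0,0,0.36,0,0,5],[0,0,0,0.36,0,0,5]]]'

```text
t: 9.28
tcp_pos: [0.617, -0.1071, 0.132]
eef_rot: [-0.0, 0.724, 0.69, 0.0]
contact_force: [-0.5, 0.3, -0.3]
width: 0.014
```

```bash
python3 - <<'E'
from h import *
st()
E
```

```text
t 9.28 tcp [ 0.617  -0.1071  0.132 ] yaw 87.29 pitch(nose up) 0.04 roll -0.02 F [-0.48  0.35 -0.34] M [ 0.027 -0.072 -0.015] w 13.96 q [-0.29  0.62 -0.11  0.84  0.    1.33]
```

>>> arm_command --plan '[[[0,0,0,0.06,0,0,5],[0,0,0,0.12,0,0,5],[0,0,0,0.2,0,0,5],[0,0,0,0.28,0,0,5],[0,0,0,0.36,0,0,5],[0,0,0,0.44,0,0,5],[0,0,0,0.52,0,0,5],[0,0,0,0.6,0,0,5],[0,0,0,0.68,0,0,5],[0,0,0,0.68,0,0,5]]]'

```text
t: 10.12
tcp_pos: [0.6183, -0.0792, 0.132]
eef_rot: [-0.0, 0.723, 0.69, 0.0]
contact_force: [0.8, 0.6, -0.8]
width: 0.0141
```

```bash
python3 - <<'E'
from h import *
st()
for n in('top','scene'):
    im,d=camera(n);np.save(f'pics/{n}13.npy',d);cv2.imwrite(f'pics/{n}13.png',im)
    if n=='top':crop(im,180,175,240,225,12,'t13.png')
    else:crop(im,190,120,260,195,9,'s13.png')
E
```

```text
t 10.12 tcp [ 0.6183 -0.0792  0.132 ] yaw 87.32 pitch(nose up) 0.05 roll -0.03 F [ 0.79  0.61 -0.8 ] M [ 0.018 -0.068  0.012] w 14.09 q [-0.24  0.61 -0.12  0.84  0.    1.37]
```

View pics/t13.png

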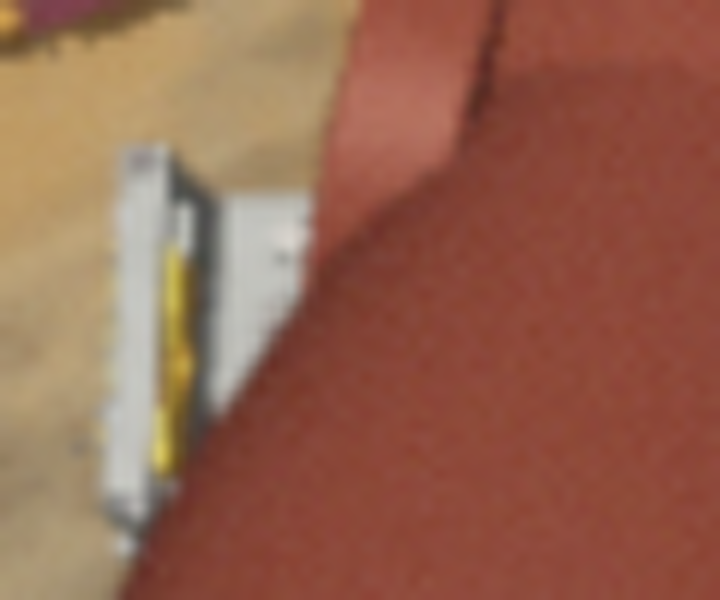

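View pics/s13.png

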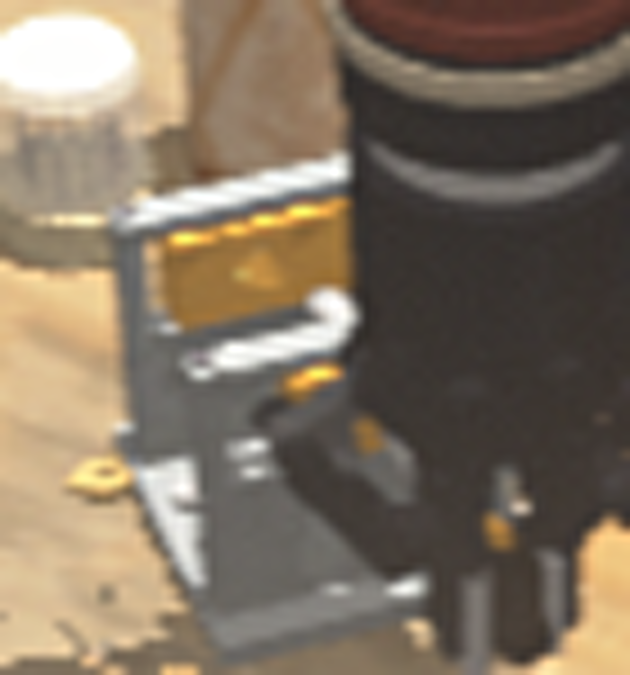

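```bash
python3 - <<'E'
from h import *
from fit import px
s=cv2.imread('pics/scene13.png');crop(s,205,135,240,165,20,'s14.png')
for p in[(322,302),(328,305)]:
  for z in (.075,.077,.079):print(p,z,atz('scene',px([p],9,190,120)[0],z))
print(px([(258,270)],9,190,120), atz('scene',px([(258,270)],9,190,120)[0],.077), (proj('scene',[[.6251,.067,.077],[.6127,.0867,.077]])-[190,120])*9)
E
```

```text
(322, 302) 0.075 [0.62425518 0.0658164  0.075     ]
(322, 302) 0.077 [0.62335878 0.0633911  0.077     ]
(322, 302) 0.079 [0.62246237 0.0609658  0.079     ]
(328, 305) 0.075 [0.62533072 0.06374572 0.075     ]
(328, 305) 0.077 [0.6244314  0.06132604 0.077     ]
(328, 305) 0.079 [0.62353208 0.05890635 0.079     ]
[(218.22222222222223, 149.55555555555554)] [0.61180135 0.08564211 0.077     ] [[318.8900365  289.68855829]
 [255.52006825 263.2795051 ]]
```

View pics/s14.png

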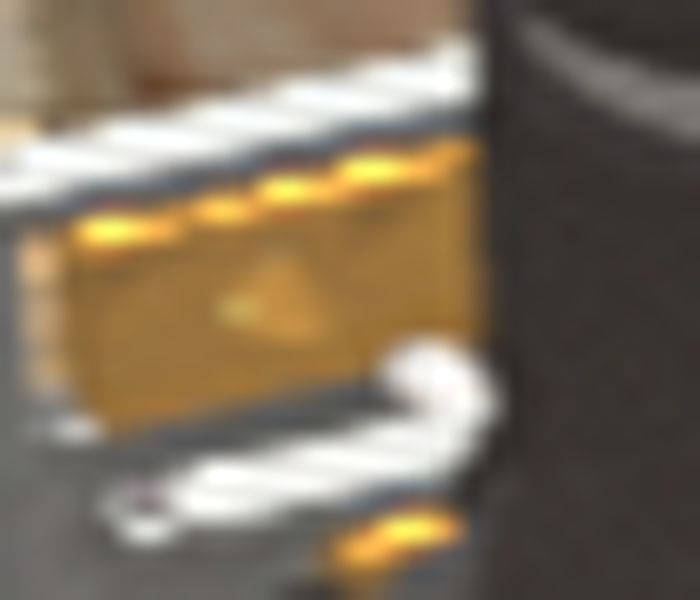

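>>> arm_command --plan '[[[0,0,0,0,-0.03,0,5],[0,0,0,0,-0.06,0,5],[0,0,0,0,-0.1,0,5],[0,0,0,0,-0.14,0,5],[0,0,0,0,-0.18,0,5],[0,0,0,0,-0.22,0,5],[0,0,0,0,-0.26,0,5],[0,0,0,0,-0.29,0,5],[0,0,0,0,-0.31,0,5],[0,0,0,0,-0.31,0,5]]]'

```text
t: 11.05
tcp_pos: [0.6057, -0.0792, 0.132]
eef_rot: [-0.0, 0.724, 0.69, -0.0]
contact_force: [0.6, 0.2, -0.9]
width: 0.0145
```

```bash
python3 - <<'E'
from h import *
st()
for n in('top','scene'):
    im,d=camera(n);np.save(f'pics/{n}15.npy',d);cv2.imwrite(f'pics/{n}15.png',im)
    if n=='top':crop(im,180,175,240,225,12,'t15.png')
    else:crop(im,195,125,250,170,14,'s15.png')
E
```

```text
t 11.05 tcp [ 0.6057 -0.0792  0.132 ] yaw 87.31 pitch(nose up) 0.03 roll -0.04 F [ 0.61  0.18 -0.91] M [-0.111 -0.176 -0.072] w 14.46 q [-0.25  0.59 -0.16  0.82  0.    1.37]
```

View pics/s15.png

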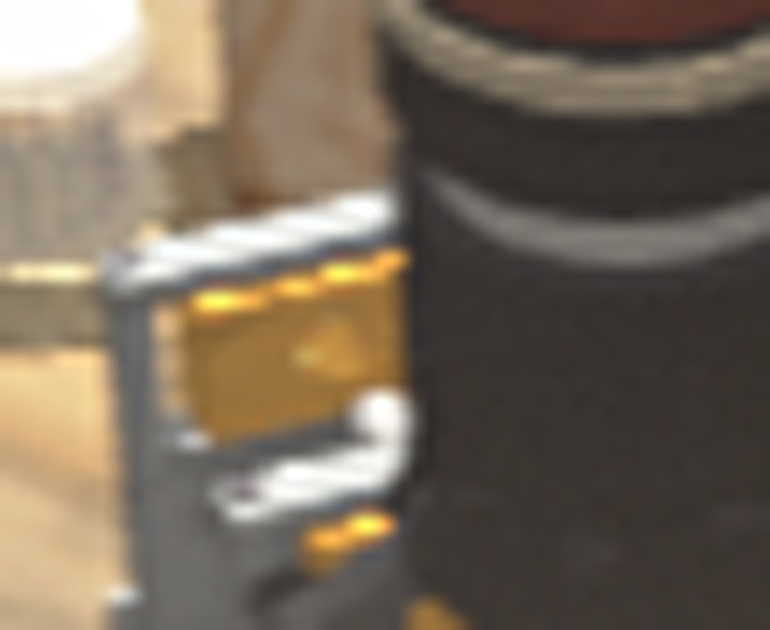

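```bash
python3 - <<'E'
from h import *
a=np.array([[.6057+.146*.0469,.067,.077],[.6251,.067,.077],[.6137,.0867,.077]])
print(proj('scene',a)); print(((proj('scene',a)-[195,125])+.5)*14)
E
```

```text
[[221.04321999 153.37895801]
 [225.43222628 152.18761759]
 [218.73873745 149.16021035]]
[[371.60507991 404.30541209]
 [433.05116788 387.62664623]
 [339.34232425 345.24294494]]
```

>>> arm_command --plan '[[[0,0,0,0.06,0,0,5],[0,0,0,0.12,0,0,5],[0,0,0,0.18,0,0,5],[0,0,0,0.24,0,0,5],[0,0,0,0.3,0,0,5],[0,0,0,0.35,0,0,5],[0,0,0,0.4,0,0,5],[0,0,0,0.4,0,0,5]]]'

```text
t: 11.82
tcp_pos: [0.6065, -0.0627, 0.132]
eef_rot: [-0.001, 0.723, 0.69, 0.0]
contact_force: [1.2, -0.4, -1.4]
width: 0.0139
```

```bash
python3 - <<'E'
from h import *
st()
for n in('top','scene'):
    im,d=camera(n);np.save(f'pics/{n}15.npy',d);cv2.imwrite(f'pics/{n}15.png',im)
    if n=='top':crop(im,180,175,240,225,12,'t16.png')
    else:crop(im,195,125,250,170,14,'s16.png')
E
```

```text
t 11.82 tcp [ 0.6065 -0.0627  0.132 ] yaw 87.33 pitch(nose up) 0.04 roll -0.04 F [ 1.21 -0.39 -1.44] M [ 0.095 -0.203 -0.073] w 13.91 q [-0.22  0.59 -0.16  0.82  0.    1.39]
```

View pics/s16.png

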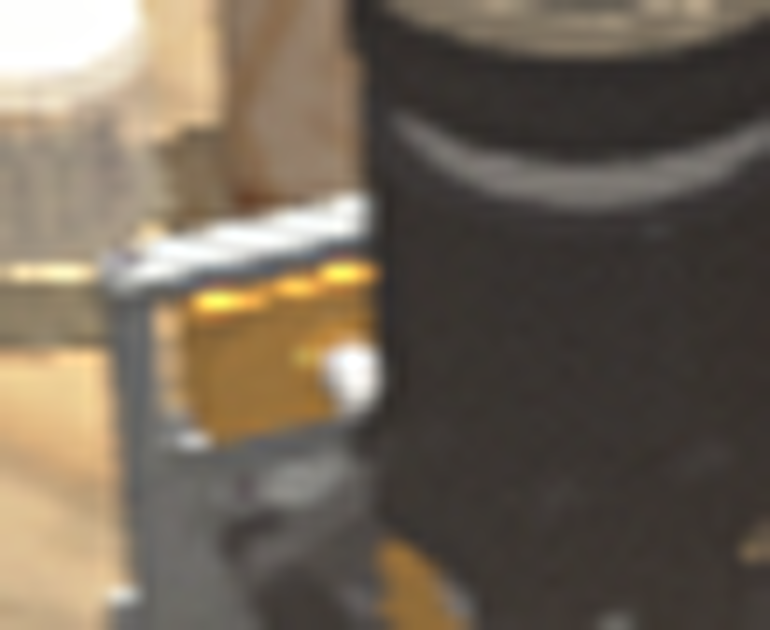

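View pics/t16.png

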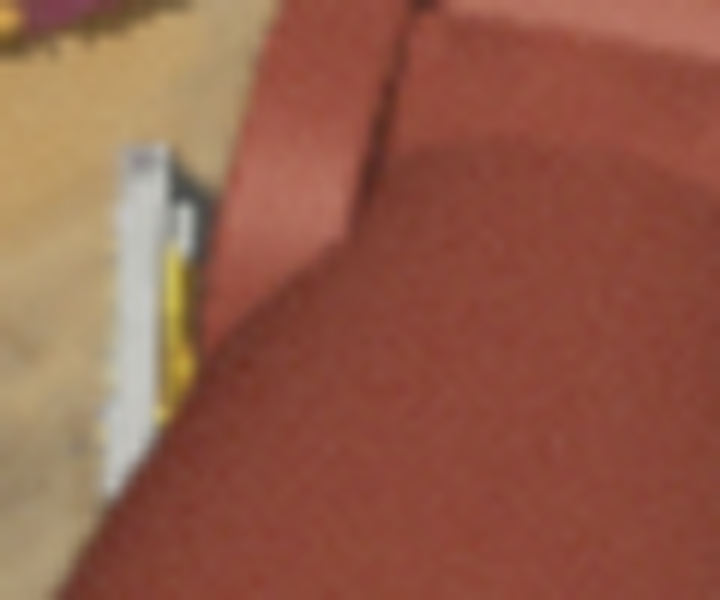

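>>> arm_command --plan '[[[0,0,0,0.03,0,0,5],[0,0,0,0.06,0,0,5],[0,0,0,0.08,0,0,5],[0,0,0,0.1,0,0,5],[0,0,0,0.1,0,0,5]]]'

```text
t: 12.33
tcp_pos: [0.6067, -0.0589, 0.132]
eef_rot: [-0.001, 0.723, 0.69, 0.0]
contact_force: [0.6, -0.6, -0.4]
width: 0.0141
```

```bash
python3 - <<'E'
from h import *
st()
E
```

```text
t 12.33 tcp [ 0.6067 -0.0589  0.132 ] yaw 87.33 pitch(nose up) 0.05 roll -0.04 F [ 0.59 -0.58 -0.43] M [ 0.004 -0.135 -0.1  ] w 14.11 q [-0.22  0.59 -0.16  0.82  0.    1.4 ]
```

>>> arm_command --plan '[[[0,0,0,0.03,0,0,5],[0,0,0,0.05,0,0,5],[0,0,0,0.07,0,0,5],[0,0,0,0.07,0,0,5]]]'

```text
t: 12.67
tcp_pos: [0.6068, -0.0559, 0.132]
eef_rot: [-0.001, 0.723, 0.69, 0.0]
contact_force: [0.5, 0.4, -1.0]
width: 0.0142
```

```bash
python3 - <<'E'
from h import *
st()
E
```

```text
t 12.67 tcp [ 0.6068 -0.0559  0.132 ] yaw 87.34 pitch(nose up) 0.05 roll -0.04 F [ 0.48  0.42 -0.96] M [-0.017 -0.178 -0.114] w 14.17 q [-0.21  0.59 -0.16  0.82  0.    1.41]
```

>>> arm_command --plan '[[[0,0,0,0.03,0,0,5],[0,0,0,0.06,0,0,5],[0,0,0,0.09,0,0,5],[0,0,0,0.09,0,0,5]]]'

```text
t: 13.0
tcp_pos: [0.6071, -0.0521, 0.132]
eef_rot: [-0.001, 0.723, 0.691, 0.0]
contact_force: [0.6, 0.7, -0.4]
width: 0.0143
```

```bash
python3 - <<'E'
from h import *
st()
im,d=camera('scene');crop(im,195,125,250,170,14,'s17.png')
E
```

```text
t 13.0 tcp [ 0.6071 -0.0521  0.132 ] yaw 87.35 pitch(nose up) 0.06 roll -0.03 F [ 0.61  0.74 -0.42] M [ 0.064 -0.228 -0.114] w 14.28 q [-0.21  0.59 -0.16  0.82  0.    1.41]
```

View pics/s17.png

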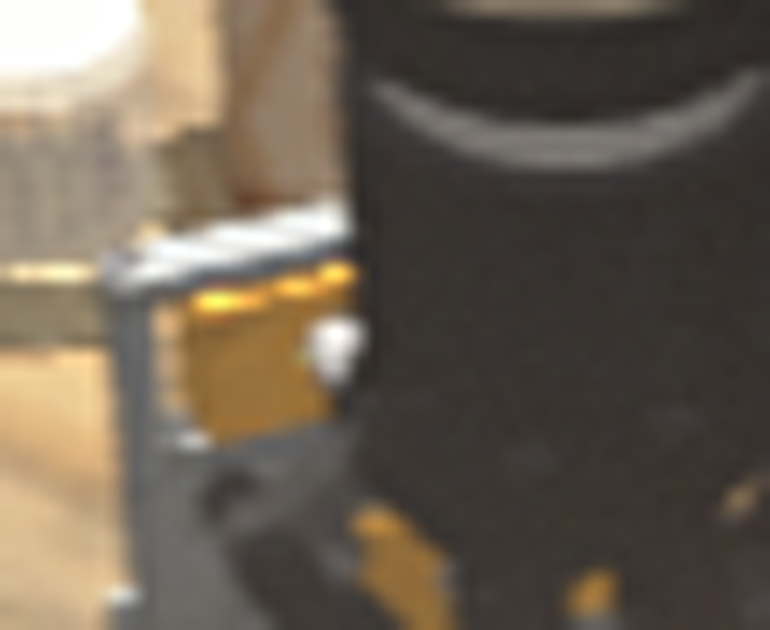

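Looks like the nose is in or at the rear hole, no resistance. On by small steps.

>>> arm_command --plan '[[[0,0,0,0.03,0,0,5],[0,0,0,0.06,0,0,5],[0,0,0,0.09,0,0,5],[0,0,0,0.12,0,0,5],[0,0,0,0.12,0,0,5]]]'

```text
t: 13.47
tcp_pos: [0.6073, -0.047, 0.132]
eef_rot: [-0.001, 0.723, 0.691, 0.0]
contact_force: [0.8, 0.8, -1.3]
width: 0.0142
```

```bash
python3 - <<'E'
from h import *
st()
E
```

```text
t 13.47 tcp [ 0.6073 -0.047   0.132 ] yaw 87.36 pitch(nose up) 0.07 roll -0.04 F [ 0.79  0.8  -1.27] M [ 0.106 -0.185 -0.054] w 14.21 q [-0.2   0.59 -0.16  0.82  0.    1.42]
```

>>> arm_command --plan '[[[0,0,0,0.05,0,0,5],[0,0,0,0.1,0,0,5],[0,0,0,0.15,0,0,5],[0,0,0,0.2,0,0,5],[0,0,0,0.25,0,0,5],[0,0,0,0.3,0,0,5],[0,0,0,0.3,0,0,5]]]'

```text
t: 14.05
tcp_pos: [0.6079, -0.0345, 0.1321]
eef_rot: [-0.001, 0.723, 0.691, 0.0]
contact_force: [1.5, 0.3, -0.4]
width: 0.0141
```

```bash
python3 - <<'E'
from h import *
st()
E
```

```text
t 14.05 tcp [ 0.6079 -0.0345  0.1321] yaw 87.39 pitch(nose up) 0.09 roll -0.03 F [ 1.45  0.3  -0.4 ] M [ 0.124 -0.298 -0.088] w 14.12 q [-0.18  0.59 -0.17  0.82  0.    1.44]
```

>>> arm_command --plan '[[[0,0,0,0.05,0,0,5],[0,0,0,0.1,0,0,5],[0,0,0,0.15,0,0,5],[0,0,0,0.2,0,0,5],[0,0,0,0.25,0,0,5],[0,0,0,0.3,0,0,5],[0,0,0,0.3,0,0,5]]]'

```text
t: 14.63
tcp_pos: [0.6085, -0.0221, 0.1321]
eef_rot: [-0.001, 0.723, 0.691, 0.001]
contact_force: [0.8, 1.6, -0.7]
width: 0.0141
```

```bash
python3 - <<'E'
from h import *
st()
im,d=camera('scene');cv2.imwrite('pics/scene18.png',im);crop(im,195,125,265,200,9,'s18.png')
im,d=camera('top');crop(im,160,175,240,225,9,'t18.png')
E
```

```text
t 14.63 tcp [ 0.6085 -0.0221  0.1321] yaw 87.41 pitch(nose up) 0.11 roll -0.03 F [ 0.84  1.62 -0.65] M [ 0.113 -0.298 -0.102] w 14.07 q [-0.16  0.59 -0.17  0.82  0.    1.46]
```

View pics/s18.png

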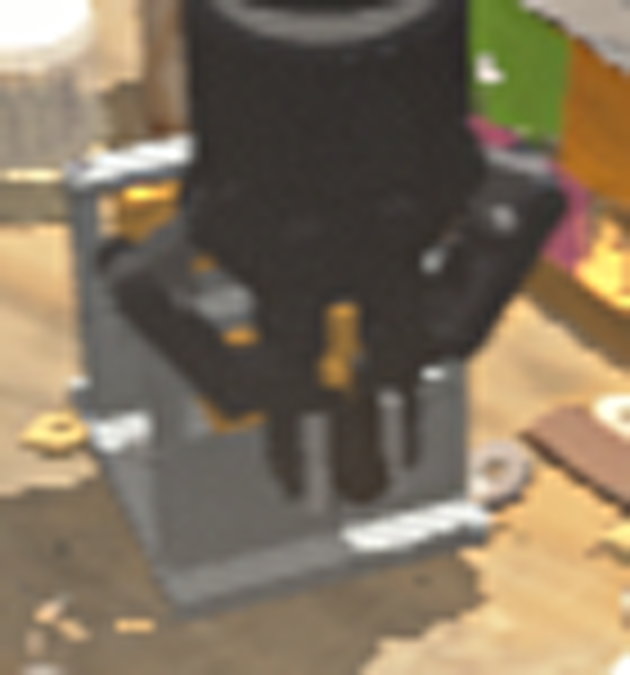

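View pics/t18.png

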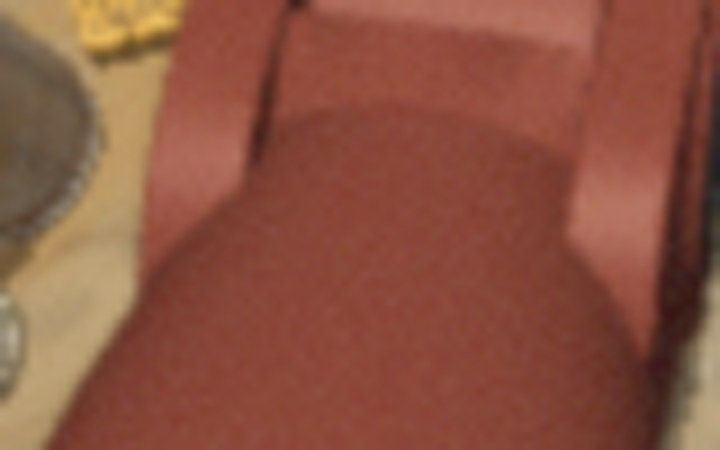

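>>> arm_command --plan '[[[0,0,0,0.03,0,0,5],[0,0,0,0.06,0,0,5],[0,0,0,0.09,0,0,5],[0,0,0,0.12,0,0,5],[0,0,0,0.15,0,0,5]]]'

```text
t: 15.15
tcp_pos: [0.6088, -0.0162, 0.1321]
eef_rot: [-0.001, 0.723, 0.691, 0.001]
contact_force: [0.5, -0.3, 0.6]
width: 0.0143
```

```bash
python3 - <<'E'
from h import *
st()
E
```

```text
t 15.15 tcp [ 0.6088 -0.0162  0.1321] yaw 87.4 pitch(nose up) 0.11 roll -0.02 F [ 0.47 -0.26  0.61] M [-0.213 -0.25  -0.062] w 14.32 q [-0.15  0.59 -0.16  0.82  0.    1.47]
```

>>> arm_command --plan '[[[0,0,0,0.02,0,0,5],[0,0,0,0.04,0,0,5],[0,0,0,0.05,0,0,5]]]'

```text
t: 15.4
tcp_pos: [0.6088, -0.0141, 0.1321]
eef_rot: [-0.001, 0.723, 0.691, 0.001]
contact_force: [1.8, -0.9, -1.4]
width: 0.0144
```

```bash
python3 - <<'E'
from h import *
st()
im,d=camera('scene');cv2.imwrite('pics/scene19.png',im);crop(im,215,145,255,195,13,'s19.png')
E
```

```text
t 15.4 tcp [ 0.6088 -0.0141  0.1321] yaw 87.4 pitch(nose up) 0.11 roll -0.03 F [ 1.79 -0.95 -1.42] M [-0.1   -0.262 -0.066] w 14.39 q [-0.14  0.59 -0.16  0.82  0.    1.47]
```

View pics/s19.png

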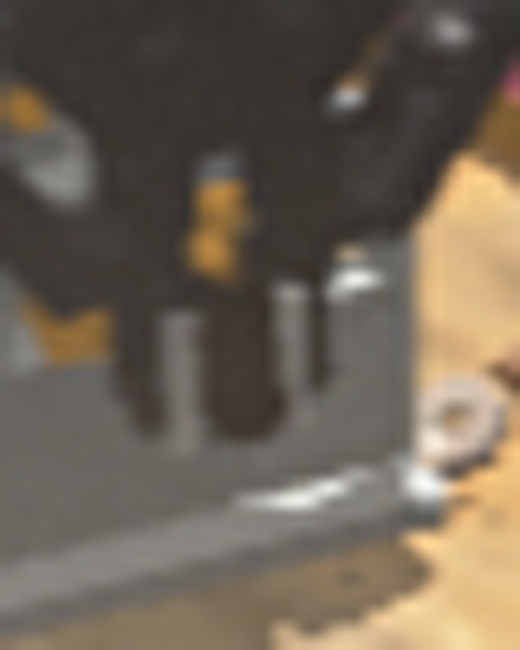

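>>> arm_command --plan '[[[0,0,0,0.02,0,0,5],[0,0,0,0.04,0,0,5],[0,0,0,0.04,0,0,5]]]'

```text
t: 15.7
tcp_pos: [0.6088, -0.0127, 0.1321]
eef_rot: [-0.001, 0.723, 0.691, 0.0]
contact_force: [1.0, -3.0, -0.3]
width: 0.0142
```

```bash
python3 - <<'E'
from h import *
st()
E
```

```text
t 15.7 tcp [ 0.6088 -0.0127  0.1321] yaw 87.4 pitch(nose up) 0.07 roll -0.03 F [ 0.99 -3.03 -0.27] M [-0.681 -0.107 -0.062] w 14.24 q [-0.14  0.59 -0.16  0.82  0.    1.47]
```

>>> arm_command --plan '[[[0,0,0,0.015,0,0,5],[0,0,0,0.02,0,0,5],[0,0,0,0.02,0,0,5]]]'

```text
t: 15.95
tcp_pos: [0.6088, -0.0126, 0.1321]
eef_rot: [-0.0, 0.723, 0.691, -0.0]
contact_force: [0.5, -5.2, -0.2]
width: 0.0142
```

```bash
python3 - <<'E'
from h import *
st()
E
```

```text
t 15.95 tcp [ 0.6088 -0.0126  0.1321] yaw 87.36 pitch(nose up) -0.01 roll -0.04 F [ 0.54 -5.21 -0.23] M [-1.188 -0.123 -0.062] w 14.18 q [-0.14  0.59 -0.16  0.82 -0.    1.48]
```

>>> arm_command --plan '[[[0,0,0,0,0,0,5],[0,0,0,0,0,0,5],[0,0,0,0,0,0,20],[0,0,0,0,0,0,30],[0,0,0,0,0,0,45],[0,0,0,0,0,0,45],[0,0,0,0,0,0,45],[0,0,0,0,0,0,45]]]'

```text
t: 16.62
tcp_pos: [0.6088, -0.0124, 0.1321]
eef_rot: [-0.0, 0.723, 0.691, -0.0]
contact_force: [0.6, -0.3, -0.3]
width: 0.0448
```

```bash
python3 - <<'E'
from h import *
st()
im,d=camera('scene');cv2.imwrite('pics/scene20.png',im);crop(im,205,135,275,205,8,'s20.png')
E
```

```text
t 16.62 tcp [ 0.6088 -0.0124  0.1321] yaw 87.37 pitch(nose up) -0.0 roll -0.05 F [ 0.62 -0.27 -0.29] M [ 0.013 -0.031  0.056] w 44.83 q [-0.14  0.59 -0.16  0.82 -0.    1.48]
```

View pics/s20.png

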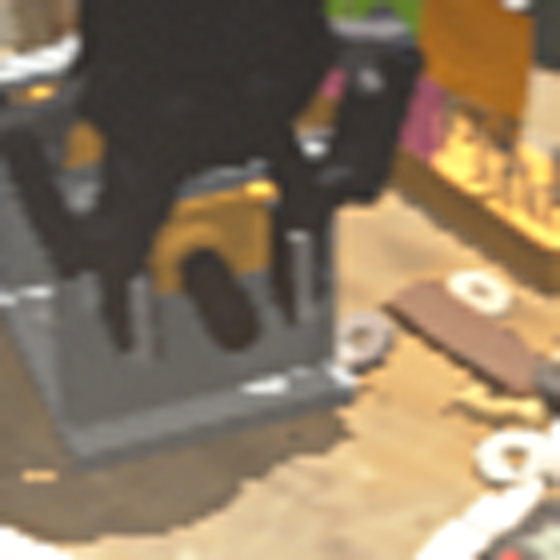

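>>> arm_command --plan '[[[0,0,0,0,0,-0.2,45],[0,0,0,0,0,-0.5,45],[0,0,0,0,0,-0.9,45],[0,0,0,0,0,-1.4,45],[0,0,0,0,0,-2.0,45],[0,0,0,-0.5,0,-2.6,45],[0,0,0,-1.3,0,-3.0,45],[0,0,0,-2.2,0,-3.0,45],[0,0,0,-3.1,0,-3.0,45],[0,0,0,-4.0,0,-3.0,45]]]'

```text
t: 17.5
tcp_pos: [0.6015, -0.1737, 0.2535]
eef_rot: [0.0, 0.723, 0.691, 0.0]
contact_force: [0.6, 0.3, 0.3]
width: 0.045
```

>>> arm_command --plan '[[[0,0,0,-0.9,-0.8,0,45],[0,0,0,-1.5,-1.6,0,45],[0,0,0,-1.5,-2.4,0,45],[0,0,0,-1.5,-3.2,0,45],[0,0,0,-1.5,-4.0,0,45],[0,0,0,-1.5,-4.0,0,45]]]'

```text
t: 18.0
tcp_pos: [0.4337, -0.2253, 0.2535]
eef_rot: [-0.001, 0.724, 0.69, -0.001]
contact_force: [0.9, 0.2, 0.7]
width: 0.0452
```

```bash
python3 - <<'E'
from h import *
st()
for n in('top','scene'):
    im,d=camera(n);np.save(f'pics/{n}21.npy',d);cv2.imwrite(f'pics/{n}21.png',im)
    if n=='top':crop(im,170,170,250,230,9,'t21.png')
    else:crop(im,190,120,260,200,9,'s21.png')
E
```

```text
t 18.0 tcp [ 0.4337 -0.2253  0.2535] yaw 87.29 pitch(nose up) 0.05 roll -0.18 F [0.9  0.17 0.66] M [-0.053 -0.076  0.02 ] w 45.16 q [-0.63  0.26 -0.33  0.98 -0.    0.99]
```

View pics/s21.png

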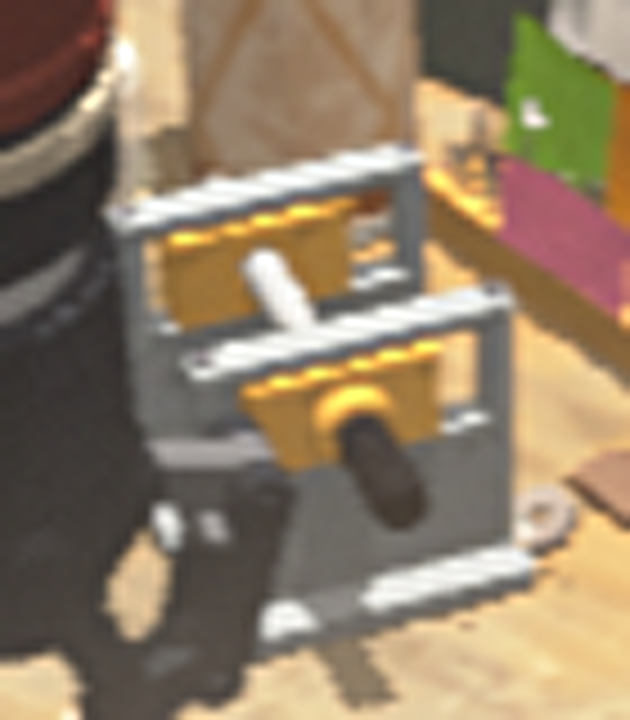

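View pics/t21.png

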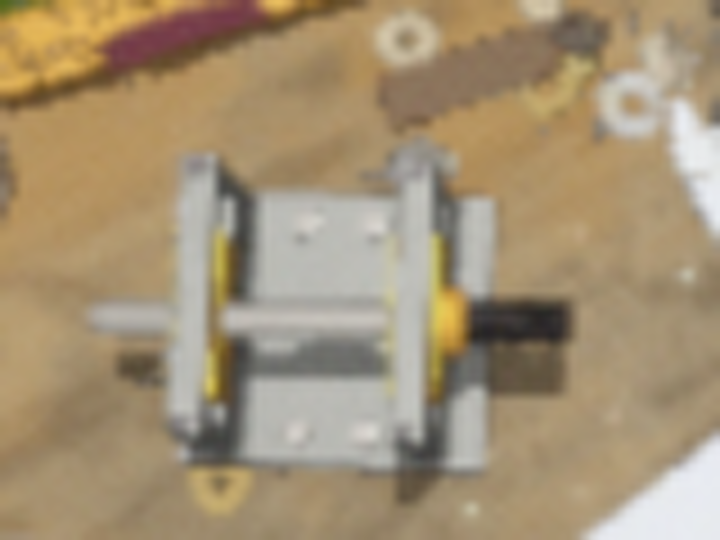

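View pics/scene21.png

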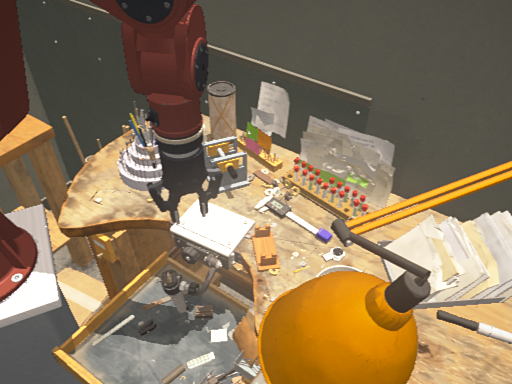

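>>> arm_command --plan '[[[0,0,0,0,0,0,45],[0,0,0,0,0,0,45],[0,0,0,0,0,0,45]]]'

```text
t: 18.35
tcp_pos: [0.4392, -0.2267, 0.2545]
eef_rot: [0.001, 0.723, 0.691, 0.0]
contact_force: [-0.5, -0.5, -0.3]
width: 0.0448
```

```bash
python3 - <<'E'
from h import *
s=st();print(abs(s['dq']).max())
n=atz('top',(179.6,204.8),.077);print('nose',n)
for y0 in(.0547,.0572):print('along stand',(n[:2]-[.616,y0])@[.047,.999])
# collar front-ish and tail
print('tail',atz('top',(170+572.5/9-.5,170+320.5/9-.5),.077))
a=cv2.imread('pics/top0.png');b,_=camera('top')
df=cv2.absdiff(a,b).max(2);cv2.imwrite('pics/diff.png',cv2.resize(np.clip(df*3.,0,255).astype('uint8'),(768,576)))
E
```

```text
t 18.35 tcp [ 0.4392 -0.2267  0.2545] yaw 87.37 pitch(nose up) -0.08 roll 0.14 F [-0.55 -0.46 -0.3 ] M [ 0.049  0.004 -0.012] w 44.78 q [-0.62  0.27 -0.32  0.98  0.    0.99]
0.006439668429911763
nose [0.6136719  0.13115588 0.077     ]
along stand 0.07627000519956606
along stand 0.07377250519956606
tail [ 0.60864407 -0.03364746  0.077     ]
```

View pics/diff.png

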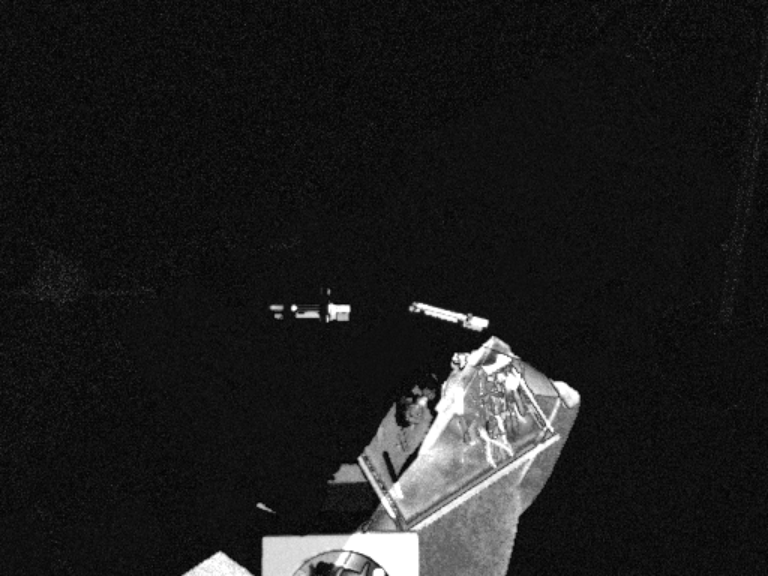

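Nothing else moved; the nose is about 75 mm from the stand's middle, as it should be when seated (74–76 measured).

```bash
python3 -c "
from rig import *
print(sign_off())"
```

```text
the job is handed in; nothing more can be done
None
```

The spindle is through both bearing plates with its collar against the front plate. I let go of it and handed the job in at about 18.4 s of the 67 s allowed.

- **Front hole:** I lifted the spindle off the rest by its grip and lined it up with the stand. The nose went in with no measurable contact.
- **Rear hole:** I slid the front plate about 12 mm sideways with the rod, using light force, to line it up with the rear hole. I then fed the rod in gently until the collar stopped against the front plate at about 5 N. I took that load off before opening the fingers.
- **Seating:** After letting go, the pictures show the rod through both plates and the collar on the front plate. The nose measures 74–76 mm from the stand's middle, where a seated spindle gives 75 mm.
- **Other things on the bench:** Comparing top pictures from before and after shows only the spindle, the front plate and the arm changed. The arm still hides part of the open drawer and its contents in that view, so I could not compare there. The four listed bystanders are in clear view and have not moved.
- **Robot:** The gripper is well clear and touching nothing.
- **Disagreements:** The two cameras differed by 1–3 mm on positions. Feeling for each hole took care of that. No check failed.

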